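# Move a control board from the slotted rack into its case

### The job

Slide the tall circuit board straight up out of the slotted rack by its top edge and set it leaning on the sloped stand, its lower edge on the lip and its face flat against the slope, and let go. Then take it again by its two side edges, lay it gently, without dropping it, flat and centred on the two rubber bars in the open case, and swing the case's lid shut. Leave the two shorter boards in their slots and the other things on the bench where they are.

Things in the scene. Friction and masses are not known exactly. Their poses are not given: they have to be found in the camera images.
- board: The tall circuit board on metal backing: a plain slab 8 mm thick (x), 60 mm wide (y), 100 mm high (z), about 110 g. Origin: centre of its lower edge; z runs up to its top edge. Starts upright in any of the rack's three slots, lower edge 8 mm above the table, standing 40 mm above the rack and 26 mm above the short boards. Grip it at the top edge through its 8 mm, later across its 60 mm width.
- board_mid (a point): The middle of the tall board, 50 mm up from its lower edge, half-way through its thickness.
- short_a: A shorter circuit board, 8 x 60 x 74 mm, in another slot of the rack; same axes and origin as the tall one. To be left there.
- short_b: The other shorter circuit board, 8 x 60 x 74 mm, in the remaining slot. To be left there.
- rack: Fixed white slotted rack, 140 (x) x 86 (y) x 68 mm high. Origin: centre of its underside. Three upright slots, open at the top, at its x = -46, 0, +46 mm; a board stands with its thickness along rack x, its width along rack y. Ribs guide only the side edges; slots 11 mm wide, floor 8 mm above the table. A board is clear once its lower edge is above 68 mm (82 mm to pass over the short boards).
- stand: Fixed aluminium stand. Origin: underside centre (base 110 x 50 x 6 mm). Its face looks to its own -x and up at 45 degrees; it starts at the lip at (x -35, z 16) mm and rises 62 mm along the slope toward (+x, +z). Face and lip are 36 mm wide, so a board overhangs 12 mm each side; the tall board's top 38 mm stick out past the face. The lip stands 16 mm out from it.
- stand_mid (a point): On the sloped stand: the point where the middle of the tall board lies when it leans properly, lower edge on the lip and face against the slope (at x -2.5, z 54 mm from the stand's origin). Axes as the stand's.
- case: Fixed grey open-topped case, outside 170 (x) x 150 (y) x 55 mm high, walls and floor 5 mm. Origin: centre of its underside. On its floor are two rubber bars, each 12 (x) x 44 (y) x 15 mm high, at x = -32 and +32 mm; the board lies across both, its 100 mm length along the case's x, its underside then 20 mm above the table. The lid is hinged along the +x rim.
- case_seat (a point): In the case, midway between the two bars at the height of their tops (20 mm above the table): below the middle of the board when it is well laid. Axes as the case's.
- lid (a joint): Angle of the case's lid: 0 shut, 1.57 upright, 1.9 fully open, leaning back; it starts wide open. The hinge is free: once pulled forward below about 1.45 rad the lid falls shut by itself.
- lid_tab (a point): Centre of the tab on the lid's free edge, 182 mm from the hinge, 26 x 50 x 8 mm (the tab's end is 195 mm from the hinge). The lid itself is a plain panel 170 x 150 x 8 mm.
- lid_hinge (a point): Middle of the lid's hinge line, on the case's +x rim, 55 mm above the table; the hinge line runs along the case's y.
- fitting_a: Small upright brass fitting, 22 mm across, 26 mm high, standing between rack and stand; origin under its centre. Leave alone.
- fitting_b: The same kind of brass fitting, between rack and case. Leave alone.
- screwdriver: Screwdriver 170 mm long lying at the back. Leave alone.
- jar: Jar 60 mm across, 90 mm high, blue cap, at the back, behind rack and stand. Leave alone.
- carton_a: Small carton 60 x 70 x 110 mm at the back. Leave alone.
- carton_b: Small carton 60 x 70 x 90 mm at the back. Leave alone.
Things that resemble listed ones, but are neither listed nor needed, are in the scene too. What is shaped like the board but pink is not meant. Leave any purple look-alike of the rack alone.

How it is judged:
By the outcome, as a careful person would: the job done as asked, in the order asked, and still so for the second after the job is handed in, with the robot touching nothing.
It also fails if it takes over 72 s, if anything falls off the work surface, if the arm or the gripper's body presses on something with over 40 N, if the wrist force passes 120 N, or if a joint passes its speed limit or range.

### The arm

A 6-joint arm with a two-finger parallel gripper is mounted at the origin on the work surface. World frame = base frame: x ahead of the robot, y to its left, z up, the work surface at z = 0. Lengths are in m, angles in rad, forces in N, time in s.
With the tool pointing down it reaches from about 0.325 to 0.775 m from the base axis. Payload 5.5 kg.
Tool frame: the origin (TCP) lies at the very end of the fingers, on their centre line; the grasp point (between the pads) lies 19 mm behind it; z points along the fingers, y is the line along which they close (so a half turn about z gives the same grasp; the last joint's range is limited). The gripper opens to 88 mm and grips with 3 to 60 N. Pads are 20 mm wide; open, the fingers measure 115 mm over their backs; the gripper's body (75 mm by 178 mm) begins 61 mm behind the grasp point.
Start: joints at [1.211, 0.091, 1.231, -0, 1.82, -0.057], TCP at [0.179, 0.573, 0.223] pointing down, gripper open.
Joint ranges: [-2.87, 2.87], [-0.86, 2.18], [0.17, 2.46], [-1.51, 4.65], [0.06, 2.69], [-2.65, 2.65]. Speed limits (rad/s): [2.57, 2.57, 3.01, 3.14, 3.14, 3.14].

### API

Orientations are given as a unit quaternion [x, y, z, w].
In Python, from bench import arm, capture, spotter gives the robot as it stands.
- The arm moves only by the shell command python3 -m pendant 'ROWS' [FORCE]. ROWS is JSON, one flat list of numbers, 7 for each row, row after row: the shift along the tool's x, y, z in m, then the turn, a rotation vector about the tool's x, y, z in degrees, then the finger opening in m, from 0 to 0.0878. In form: [tx, ty, tz, rx, ry, rz, fingers, tx, ty, tz, rx, ry, rz, fingers, ...]. A call has exactly 5 rows; each row shifts and turns the commanded pose from where the row before left it, along the tool's axes as they then stand; what a row does not reach is not made up. A row lasts 1/10 s, in which the tool goes at most 50 mm and 8.59 degrees, less where a joint would pass 70% of its speed; a pose out of reach is approached as far as the arm can. A call is refused whole if a number of a shift passes 0.05 or a number of a turn 8.59, either way. A call with a gripper value outside its range is refused whole. The fingers move at their own pace and stop on an object; FORCE is the grip in N (left out, the last holds). Time passes only in rows, so rows that do not move let the fingers close, or fill a call up. It gives the time, the measured TCP pose, the force, the opening and the grip force at its end, in the units of the state.
- arm.sense(): the state, without advancing time (a new reading comes with each control period).
- capture(name): name is "scene" or "side" or "wrist"; returns a dict with "frame" (420x560x3 uint8, red, green, blue), "camera_matrix" (3x3 intrinsics, pixels), "camera_from_world" (4x4, takes a point from world to camera coordinates); the wrist camera has in their place "tool_from_camera" (4x4, takes a point from camera to tool coordinates, whose origin is the TCP and whose axes are the flange's). Camera axes: x right, y down, z forward; pixel columns grow to the right and rows downward; lengths in m; the calibration is good to about 2 mm. The wrist camera is an equidistant fisheye: a pixel r from the principal point sees the ray r / f radians off the axis. A picture is of the moment at which its call begins: read the wrist's pose just before it. There is no depth.
- arm.job_done(): hands the job in; it is judged then, once.
Trained networks look in the newest picture that a camera, given by its name, has taken for a name from the list of things; names that differ only in an ending like _2 or _b are one class to them, and where a whole thing is asked for, a point or a joint stands for the part that bears it (a point fixed in the world has none). Each returns a list of dicts, best first, with "score" (0 to 1); they miss things now and then, are a little off and sometimes report something else, mostly with a low value. They report only what shows in the picture. A call takes as long as a camera call. They do not tell look-alikes from the thing itself.
- spotter.boxes_of(name, camera): "extent" ([left, top, right, bottom] in pixels, round what is visible of it).
- spotter.landmark_of(name, camera): "location" ([column, row] in pixels: a listed point, or the origin of a listed thing).
The state is a dict: "time_s": time; "joint_pos": joint angles; "dq": joint speeds; "joint_torque": joint torques, N m; "ee_pos": TCP position; "eef_rot": TCP orientation; "ft_force": force on the tool from outside, world axes, zero at the start; "wrist_torque": the same for the moment, N m; "gripper_width": finger opening in m; "grip_force": force on a finger pad.
Only numpy, scipy, OpenCV 4.12 (cv2) and the standard library are available. Lean on these libraries where they do the work, as an engineer would, in place of code of your own. Each camera call takes 0.05 s, during which the arm holds its last target. There are 200 camera calls.

## Working session

There is one attempt and no reset: what is moved stays moved. The work goes in short steps, Python scripts to look and compute and a shell command to move; the robot and the scene stay as the last step left them, time stands still between calls to the robot, and variables do not carry over. Pictures are saved under pics/ and viewed, at most 10 in all, crops included, and the job is handed in when it is done.

```bash
ls; mkdir -p pics
cat > h.py <<'E'
import numpy as np, cv2, json
from bench import arm, capture, spotter
from scipy.spatial.transform import Rotation as R
def save(c,n): cv2.imwrite('pics/'+n+'.png',c['frame'][:,:,::-1])
E
python3 - <<'E'
from h import *
for n in('scene','side'):
    c=capture(n); save(c,n+'0'); print(n,c['camera_matrix'].round(1).tolist(),c['camera_from_world'].round(4).tolist())
    for k in ['board','short_a','rack','stand','case','fitting_a','jar','lid']:
        print(k,[(np.round(d['extent']).astype(int).tolist(),round(d['score'],2)) for d in spotter.boxes_of(k,n)][:4])
    for k in ['board','board_mid','short_a','rack','stand','stand_mid','case','case_seat','lid_tab','lid_hinge']:
        print(k,[(np.round(d['location'],1).tolist(),round(d['score'],2)) for d in spotter.landmark_of(k,n)][:4])
print(arm.sense())
E
```

```text
pics
scene [[416.4, 0.0, 278.9], [0.0, 416.4, 206.0], [0.0, 0.0, 1.0]] [[0.5583, 0.8296, -0.0113, -0.2912], [0.4449, -0.3109, -0.8399, -0.1814], [-0.7002, 0.4639, -0.5426, 1.2126], [0.0, 0.0, 0.0, 1.0]]
board [([288, 194, 310, 242], 0.75), ([217, 157, 230, 204], 0.7)]
short_a [([266, 199, 290, 226], 0.65), ([249, 191, 272, 215], 0.6)]
rack [([237, 197, 321, 265], 0.81), ([284, 194, 310, 240], 0.73), ([64, 190, 152, 260], 0.57)]
stand [([93, 261, 168, 316], 0.56)]
case [([312, 90, 448, 213], 0.76)]
fitting_a [([277, 184, 291, 196], 0.62), ([188, 218, 196, 238], 0.42)]
jar [([234, 280, 276, 352], 0.73), ([389, 89, 446, 190], 0.27)]
lid [([387, 90, 446, 186], 0.74)]
board [([300.7, 241.6], 0.79), ([221.7, 198.2], 0.64), ([438.5, 98.1], 0.28)]
board_mid [([299.7, 223.5], 0.89), ([226.8, 177.3], 0.69), ([351.1, 182.8], 0.56)]
short_a [([276.7, 234.3], 0.69), ([404.2, 280.5], 0.25)]
rack [([275.8, 243.9], 0.69), ([111.2, 234.0], 0.68)]
stand [([130.0, 294.5], 0.72)]
stand_mid [([123.0, 269.3], 0.75), ([129.6, 294.1], 0.26)]
case [([352.3, 192.3], 0.65)]
case_seat [([357.2, 183.9], 0.78)]
l
[... 1260 characters left out ...]
t_pos': array([ 1.21129620e+00,  9.10965211e-02,  1.23069220e+00, -1.16713498e-05,
        1.81979203e+00, -5.67309061e-02]), 'dq': array([ 1.30750735e-03, -5.24370525e-06, -8.81512022e-05,  3.53027151e-04,
       -1.22109757e-04, -9.88251908e-04]), 'joint_torque': array([ 2.39570923e-03, -4.46186435e+01, -4.06497252e+01,  6.98401197e-02,
        1.95883488e-02,  4.73252840e-06]), 'ee_pos': array([0.1789284 , 0.57271865, 0.22263771]), 'eef_rot': array([1.50808472e-01, 9.88563000e-01, 4.65328304e-06, 6.76307480e-06]), 'ft_force': array([ 0.31158819,  0.21650314, -0.12092413]), 'wrist_torque': array([0.00342943, 0.01021012, 0.04204227]), 'grip_force': 0.0, 'gripper_width': 0.08783660000093853}
```

View pics/scene0.png

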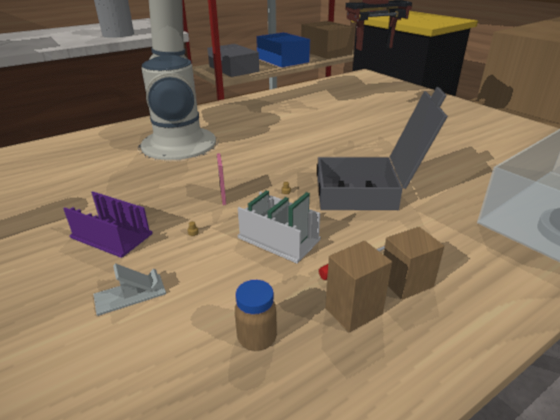

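View pics/side0.png

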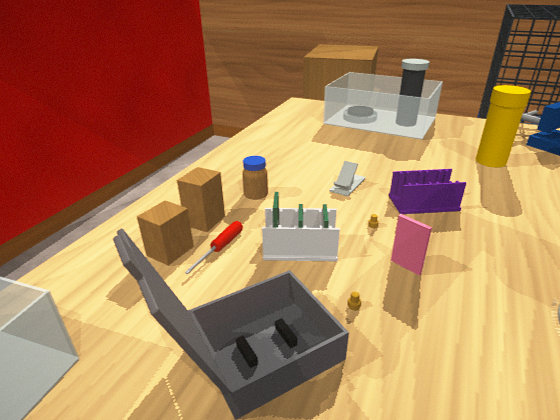

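The board could be confused with these (scene pixels): the tall green one (299,215) in the white rack's right-hand slot, short green ones at (258,203) and (278,211), the pink slab (222,180), and boards in the purple rack (110,225). I choose the tall green one at (299,215), which is side (276,208), and will check it in a close crop.

```bash
cat >> h.py <<'E'
def cams():
    return {n:capture(n) for n in('scene','side')}
def proj(c,P):
    P=np.atleast_2d(P); T=c['camera_from_world']; q=P@T[:3,:3].T+T[:3,3]; q=q@c['camera_matrix'].T; return q[:,:2]/q[:,2:]
def tri(cs,pts):
    A=[]
    for n,p in pts.items():
        M=cs[n]['camera_matrix']@cs[n]['camera_from_world'][:3]
        A+= [p[0]*M[2]-M[0],p[1]*M[2]-M[1]]
    v=np.linalg.svd(np.array(A))[2][-1]; X=v[:3]/v[3]
    return X,{n:np.round(proj(cs[n],X)[0]-p,1).tolist() for n,p in pts.items()}
E
python3 - <<'E'
from h import *
cs=cams()
P=dict(rack=((275.8,243.9),(302,250)),stand=((130,294.5),(347.9,184.5)),stand_mid=((123,269.3),(348.6,163.2)),case=((352.3,192.3),(264.8,348.9)),seat=((357.2,183.9),(267.5,338.5)),hinge=((391.5,168.3),(208.3,343.8)),tab=((440.3,96.8),(127.1,255.7)),boardmid=((299.7,223.5),(276.2,222.1)))
for k,(a,b) in P.items():
    X,e=tri(cs,{'scene':a,'side':b}); print(k,X.round(4),e)
def crop(n,x0,y0,x1,y1,w,h): return cv2.resize(cs[n]['frame'][y0:y1,x0:x1,::-1],(w,h),interpolation=cv2.INTER_CUBIC)
im=np.zeros((600,800,3),np.uint8)
im[:300,:400]=crop('scene',230,180,330,255,400,300)   # x4
im[:300,400:]=crop('side',255,190,355,265,400,300)
im[300:,:400]=crop('scene',80,250,180,325,400,300)
im[300:,400:]=crop('side',310,145,390,205,400,300) # x5
cv2.imwrite('pics/crop1.png',im)
E
```

```text
rack [ 0.5413 -0.0209 -0.0114] {'scene': [-0.0, -0.0], 'side': [-0.1, 0.0]}
stand [ 5.286e-01 -3.064e-01  2.000e-04] {'scene': [0.0, 0.0], 'side': [0.0, -0.0]}
stand_mid [ 0.5315 -0.3065  0.0583] {'scene': [0.1, 0.1], 'side': [0.1, -0.1]}
case [ 0.4963  0.2287 -0.0011] {'scene': [1.8, 0.5], 'side': [3.3, -1.0]}
seat [0.4967 0.2328 0.0223] {'scene': [-0.7, -0.2], 'side': [-1.4, 0.4]}
hinge [0.5419 0.2966 0.0618] {'scene': [1.4, 0.2], 'side': [2.8, -0.4]}
tab [0.586  0.3502 0.2273] {'scene': [-1.1, 0.1], 'side': [-2.5, -0.2]}
boardmid [0.5871 0.0019 0.0564] {'scene': [-0.6, -0.3], 'side': [-0.6, 0.3]}
```

View pics/crop1.png

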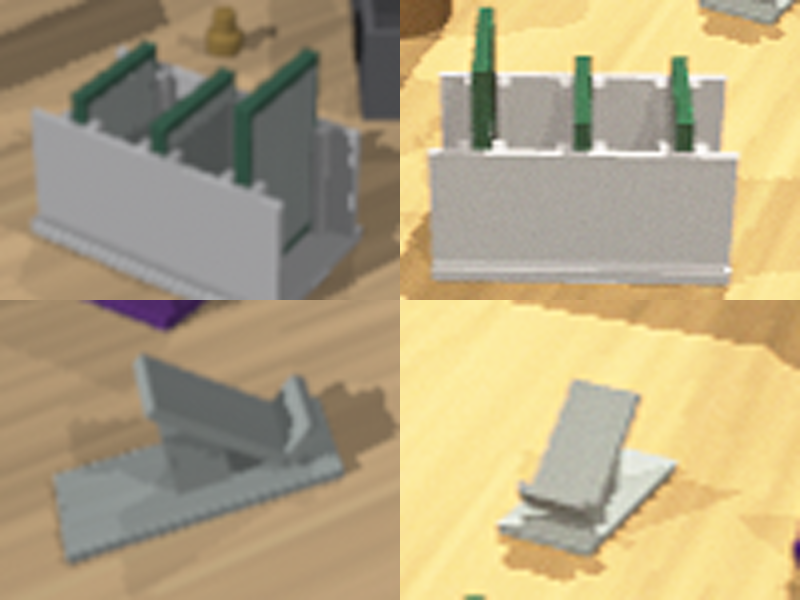

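```bash
cat >> h.py <<'E'
from scipy.optimize import least_squares
def fit(cs,obs,x0):
    def f(p):
        r=[]
        for n,L,px in obs:
            c,s=np.cos(p[2]),np.sin(p[2]); L=np.array(L)/1000
            X=[p[0]+c*L[0]-s*L[1],p[1]+s*L[0]+c*L[1],L[2]]
            r+=list(proj(cs[n],X)[0]-px)
        return np.array(r)
    s=least_squares(f,x0,loss='soft_l1',f_scale=1.0); return s.x,f(s.x).reshape(-1,2)
E
python3 - <<'E'
from h import *
cs=cams()
def A(u,v): return np.array([(u+.5)/4-.5+230,(v+.5)/4-.5+180])
def B(u,v): return np.array([(u-400+.5)/4-.5+255,(v+.5)/4-.5+190])
def C(u,v): return np.array([(u+.5)/4-.5+80,(v-300+.5)/4-.5+250])
def D(u,v): return np.array([(u-400+.5)/5-.5+310,(v-300+.5)/5-.5+145])
rack=[('scene',(-70,-43,68),A(33,110)),('scene',(70,-43,68),A(281,203)),('scene',(70,43,68),A(358,130)),
('side',(70,43,68),B(430,152)),('side',(-70,43,68),B(738,155)),('side',(70,-43,68),B(442,75)),('side',(-70,-43,68),B(726,78)),('side',(70,43,0),B(433,282)),('side',(-70,43,0),B(728,283))]
board=[('scene',(-4,-30,108),A(237,102)),('scene',(4,-30,108),A(251,108)),('scene',(4,30,108),A(318,55)),('scene',(-4,30,108),A(305,50)),
('side',(4,30,108),B(473,70)),('side',(-4,30,108),B(491,72)),('side',(4,-30,108),B(480,8)),('side',(-4,-30,108),B(493,12))]
stand=[('scene',(55,25,0),C(70,562)),('scene',(55,-25,6),C(53,476)),('scene',(-55,25,0),C(342,472)),
('side',(-55,25,0),D(498,530)),('side',(-55,-25,0),D(594,553)),('side',(55,-25,6),D(677,462)),('side',(8.8,18,59.8),D(573,380)),('side',(8.8,-18,59.8),D(638,396)),('scene',(8.8,-18,59.8),C(138,357))]
case=[('side',(85,75,55),(237,392)),('side',(-85,75,55),(345,330)),('side',(-85,-75,55),(290,275)),('side',(85,-75,55),(190,308)),
('scene',(-85,-75,55),(318,185)),('scene',(85,-75,55),(400,186)),('scene',(85,-75,0),(400,208)),('scene',(-85,75,55),(320,160))]
for n,o,x in(('rack',rack,(.54,-.02,.4)),('board',board,(.585,0,.4)),('stand',stand,(.53,-.306,-1.8)),('case',case,(.5,.23,1.))):
    p,r=fit(cs,o,x); print(n,p.round(4),np.degrees(p[2]).round(1)); print(r.round(1).tolist())
# rack x slot check
E
```

```text
rack [ 0.5431 -0.0136  0.3778] 21.6
[[-2.1, 2.0], [-1.8, 3.0], [3.2, -1.4], [-1.1, 2.9], [0.7, 3.1], [-0.5, -2.5], [-0.0, -2.5], [-0.4, 0.3], [0.8, 1.2]]
board [0.585  0.0031 0.3925] 22.5
[[-0.3, 0.8], [0.0, 0.6], [0.6, -1.1], [0.1, -1.1], [0.0, 0.5], [0.1, 0.0], [-0.4, -0.4], [0.6, -1.3]]
stand [ 0.529  -0.3069 -1.6991] -97.4
[[-0.1, 1.4], [-0.3, -0.0], [0.9, 1.0], [0.3, 0.5], [0.0, 0.9], [0.4, -0.9], [0.2, -0.7], [0.8, -0.9], [0.6, -0.9]]
case [0.4954 0.227  0.9674] 55.4
[[-0.8, 0.1], [6.5, 0.2], [0.7, -6.3], [-0.5, 2.3], [2.2, 3.6], [1.0, 2.3], [-2.7, 2.1], [-4.3, -2.9]]
```

The crop shows the tall green board in the rack's +x slot, at crop (275,115) in scene and (482,75) in side. It stands clearly above the two short ones. The stand's face looks towards the robot's left (+y).

```bash
cat >> h.py <<'E'
BOARD=(.585,.0031,np.radians(22.2)); STAND=(.529,-.3069,-1.6991); CASE=(.4955,.229,.9674)
def loc(f,p):
    c,s=np.cos(f[2]),np.sin(f[2]); return np.array([f[0]+c*p[0]-s*p[1],f[1]+s*p[0]+c*p[1],p[2]])
def frame(zdir,ydir):
    z=np.array(zdir,float);z/=np.linalg.norm(z);y=np.array(ydir,float);y/=np.linalg.norm(y)
    return np.stack([np.cross(y,z),y,z],1)
def d(f,v): return loc((0,0,f[2]),v)
def plan(p,Rm,n=None,start=None):
    s=arm.sense() ; p0,R0=(s['ee_pos'],R.from_quat(s['eef_rot'])) if start is None else start
    R1=R.from_matrix(Rm) if not isinstance(Rm,R) else Rm
    w=(R0.inv()*R1).as_rotvec(degrees=True); dp=np.array(p)-p0
    m=max(np.linalg.norm(dp)/.046,np.linalg.norm(w)/8.3); n=n or int(np.ceil(m/5)*5) or 5
    Rs=R.from_rotvec(w/n,degrees=True); Rk=R0
    print('n',n,'dist',np.linalg.norm(dp).round(4),'totrot',w.round(1))
    for k in range(n):
        print((Rk.inv().apply(dp/n)).round(4).tolist(),(w/n).round(2).tolist()); Rk=Rk*Rs
    return np.array(p),R1
def wrist(Rm,j1,a):  # j4,j5,j6 for orientation, forearm pitch a
    C=R.from_euler('z',CZ)
    M=(R.from_euler('ZY',[j1,a])).inv()*R.from_matrix(Rm)*C.inv()
    q=M.as_euler('ZYZ'); return q.round(2)
CZ=np.pi/2
E
python3 - <<'E'
from h import *
s=arm.sense(); q=s['joint_pos']
for CZ_ in(np.pi/2,-np.pi/2):
    print((R.from_euler('ZYZYZ',[q[0],q[1]+q[2],q[3],q[4],q[5]]) if 0 else R.from_euler('Z',q[0])*R.from_euler('y',q[1]+q[2])*R.from_euler('z',q[3])*R.from_euler('y',q[4])*R.from_euler('z',q[5]+CZ_)).as_quat().round(3))
print(s['eef_rot'].round(3))
import h
for CZ_ in(np.pi/2,-np.pi/2):
  h.CZ=CZ_
  for sg in(1,-1):
   print(CZ_,sg,'place',wrist(frame(d(STAND,(-.7,0,-.7)),sg*d(STAND,(-.7,0,.7))),-.7,1.3),
   'regrasp',wrist(frame(d(STAND,(.7,0,-.7)),sg*d(STAND,(0,1,0))),-.3,1.3))
Rd=frame((0,0,-1),d(BOARD,(1,0,0)))
a=plan((.40,.26,.225),R.from_quat(s['eef_rot']))
plan((BOARD[0],BOARD[1],.20),Rd,start=a)
E
```

```text
[0.151 0.989 0.    0.   ]
[-0.989  0.151 -0.     0.   ]
[0.151 0.989 0.    0.   ]
1.5707963267948966 1 place [ 0.8   2.16 -1.79] regrasp [-0.77  1.64 -0.31]
1.5707963267948966 -1 place [0.8  2.16 1.35] regrasp [-0.77  1.64  2.83]
-1.5707963267948966 1 place [0.8  2.16 1.35] regrasp [-0.77  1.64  2.83]
-1.5707963267948966 -1 place [ 0.8   2.16 -1.79] regrasp [-0.77  1.64 -0.31]
n 10 dist 0.383 totrot [0. 0. 0.]
[-0.0304, -0.0233, -0.0002] [0.0, 0.0, 0.0]
[-0.0304, -0.0233, -0.0002] [0.0, 0.0, 0.0]
[-0.0304, -0.0233, -0.0002] [0.0, 0.0, 0.0]
[-0.0304, -0.0233, -0.0002] [0.0, 0.0, 0.0]
[-0.0304, -0.0233, -0.0002] [0.0, 0.0, 0.0]
[-0.0304, -0.0233, -0.0002] [0.0, 0.0, 0.0]
[-0.0304, -0.0233, -0.0002] [0.0, 0.0, 0.0]
[-0.0304, -0.0233, -0.0002] [0.0, 0.0, 0.0]
[-0.0304, -0.0233, -0.0002] [0.0, 0.0, 0.0]
[-0.0304, -0.0233, -0.0002] [0.0, 0.0, 0.0]
n 10 dist 0.3176 totrot [ 0.   0.  50.4]
[-0.0253, -0.019, 0.0025] [0.0, 0.0, 5.04]
[-0.0269, -0.0167, 0.0025] [0.0, 0.0, 5.04]
[-0.0283, -0.0143, 0.0025] [0.0, 0.0, 5.04]
[-0.0294, -0.0117, 0.0025] [0.0, 0.0, 5.04]
[-0.0303, -0.0091, 0.0025] [0.0, 0.0, 5.04]
[-0.031, -0.0064, 0.0025] [0.0, 0.0, 5.04]
[-0.0314, -0.0037, 0.0025] [0.0, 0.0, 5.04]
[-0.0316, -0.0009, 0.0025] [0.0, 0.0, 5.04]
[-0.0316, 0.0019, 0.0025] [0.0, 0.0, 5.04]
[-0.0313, 0.0047, 0.0025] [0.0, 0.0, 5.04]
```

```bash
python3 -m pendant '[-0.03,-0.023,0,0,0,0,0.08,-0.03,-0.023,0,0,0,0,0.08,-0.03,-0.023,0,0,0,0,0.08,-0.03,-0.023,0,0,0,0,0.08,-0.03,-0.023,0,0,0,0,0.06]' 20
python3 -m pendant '[-0.03,-0.023,0,0,0,0,0.04,-0.03,-0.023,0,0,0,0,0.04,-0.03,-0.023,0,0,0,0,0.04,-0.03,-0.023,0,0,0,0,0.04,-0.03,-0.023,0,0,0,0,0.04]'
python3 -m pendant '[-0.025,-0.019,0.0025,0,0,5,0.04,-0.027,-0.017,0.0025,0,0,5,0.04,-0.028,-0.014,0.0025,0,0,5,0.04,-0.029,-0.012,0.0025,0,0,5,0.04,-0.03,-0.009,0.0025,0,0,5,0.04]'
python3 -m pendant '[-0.031,-0.006,0.0025,0,0,5,0.04,-0.031,-0.004,0.0025,0,0,5,0.04,-0.032,-0.001,0.0025,0,0,5,0.04,-0.032,0.002,0.0025,0,0,5,0.04,-0.031,0.005,0.0025,0,0,5,0.04]'
python3 - <<'E'
from h import *
for i in range(2): arm.sense()
Rd=frame((0,0,-1),d(BOARD,(1,0,0)))
c=capture('wrist'); s=arm.sense()
save(c,'w1'); print(s['time_s'],s['gripper_width'],c['tool_from_camera'].round(3).tolist(),c['camera_matrix'].round(1).tolist(),c.keys())
plan((BOARD[0],BOARD[1],.20),Rd,n=1)
E
```

```text
time_s: 2.6
ee_pos: [0.2884, 0.417, 0.2227]
eef_rot: [0.151, 0.989, 0.0, 0.0]
ft_force: [-0.2, -0.5, 0.3]
gripper_width: 0.075
grip_force: 0.0
time_s: 3.1
ee_pos: [0.3973, 0.2624, 0.2229]
eef_rot: [0.151, 0.989, 0.0, 0.0]
ft_force: [0.7, 0.1, 0.3]
gripper_width: 0.0406
grip_force: 0.0
time_s: 3.6
ee_pos: [0.4889, 0.1346, 0.2102]
eef_rot: [0.363, 0.932, 0.0, 0.0]
ft_force: [0.3, 0.8, -0.4]
gripper_width: 0.0402
grip_force: 0.0
time_s: 4.1
ee_pos: [0.5824, 0.0068, 0.1976]
eef_rot: [0.556, 0.831, 0.0, 0.0]
ft_force: [0.4, 0.2, 0.4]
gripper_width: 0.0399
grip_force: 0.0
4.15 0.04002672461594246 [[-0.0, -0.963, -0.271, 0.074], [1.0, -0.001, 0.001, -0.001], [-0.001, -0.271, 0.963, -0.162], [0.0, 0.0, 0.0, 1.0]] [[325.2, 0.0, 283.4], [0.0, 325.2, 208.2], [0.0, 0.0, 1.0]] dict_keys(['frame', 'camera_matrix', 'tool_from_camera'])
n 1 dist 0.004 totrot [-0.1  0.1 -0.2]
[-0.0004, 0.001, -0.0039] [-0.07, 0.13, -0.21]
```

View pics/w1.png

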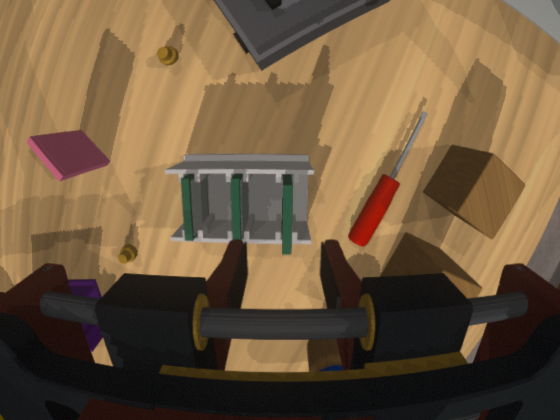

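```bash
cat >> h.py <<'E'
def wproj(c,s,P):
    P=np.atleast_2d(P); Rm=R.from_quat(s['eef_rot']); pt=Rm.inv().apply(P-s['ee_pos'])
    T=np.linalg.inv(c['tool_from_camera']); q=pt@T[:3,:3].T+T[:3,3]
    th=np.arctan2(np.linalg.norm(q[:,:2],axis=1),q[:,2]); ph=np.arctan2(q[:,1],q[:,0]); K=c['camera_matrix']
    return np.stack([K[0,2]+K[0,0]*th*np.cos(ph),K[1,2]+K[1,1]*th*np.sin(ph)],1)
E
python3 - <<'E'
from h import *
s=arm.sense(); c=capture('wrist')
print(wproj(c,s,[loc(BOARD,(x,y,.108)) for x in(-.004,.004) for y in(-.03,.03)]).round(1).tolist())
g=c['frame'].astype(int); m=((g[...,1]-g[...,0]>12)&(g[...,1]>g[...,2])).astype(np.uint8)
n,l,st,ce=cv2.connectedComponentsWithStats(m)
for i in range(1,n):
    if st[i,4]>100:
        r=cv2.minAreaRect(np.argwhere(l==i)[:,::-1].astype(np.float32)); print(st[i],ce[i].round(1),r, cv2.boxPoints(r).round(1).tolist())
E
```

```text
[[281.4, 247.5], [281.0, 176.0], [291.0, 247.5], [291.2, 176.0]]
[230 171  11  68 610] [235.3 204.4] ((235.0, 204.5), (67.0, 10.0), 90.0) [[230.0, 171.0], [240.0, 171.0], [240.0, 238.0], [230.0, 238.0]]
[180 174  13  64 501] [186.1 205.3] ((185.99232482910156, 205.6384735107422), (63.263519287109375, 8.22184944152832), 86.05481719970703) [[179.6999969482422, 174.39999389648438], [187.89999389648438, 173.8000030517578], [192.3000030517578, 236.89999389648438], [184.10000610351562, 237.5]]
[283 174  10  76 672] [287.2 212.4] ((287.5, 211.5), (75.0, 9.0), 90.0) [[283.0, 174.0], [292.0, 174.0], [292.0, 249.0], [283.0, 249.0]]
```

```bash
python3 -m pendant '[0,0.001,0.02,0,0,-0.2,0.032,0,0.001,0.03,0,0,0,0.032,0,0,0.03,0,0,0,0.032,0,0,0.02,0,0,0,0.032,0,0,0.016,0,0,0,0.032]'
python3 -m pendant '[0,0,0,0,0,0,0.0,0,0,0,0,0,0,0.0,0,0,0,0,0,0,0.0,0,0,0,0,0,0,0.0,0,0,0,0,0,0,0.0]' 35
```

```text
time_s: 4.7
ee_pos: [0.5827, 0.0097, 0.0801]
eef_rot: [0.552, 0.834, -0.0, -0.001]
ft_force: [0.1, -0.9, -0.6]
gripper_width: 0.0321
grip_force: 0.0
time_s: 5.2
ee_pos: [0.5845, 0.0089, 0.0836]
eef_rot: [0.553, 0.833, 0.001, 0.001]
ft_force: [0.3, -0.1, 4.7]
gripper_width: 0.0076
grip_force: 35.0
```

Run:
```python
from h import *
c=capture('wrist');s=arm.sense();save(c,'w2')
print(s)
```

```text
{'time_s': 5.25, 'joint_pos': array([-4.31091494e-02,  6.41014968e-02,  1.50528035e+00,  1.94167499e-04,
        1.56926598e+00, -4.42020894e-01]), 'dq': array([-0.00077025,  0.00019231, -0.000174  ,  0.00027205, -0.00032059,
       -0.00030181]), 'joint_torque': array([-3.32038002e-01, -3.95098150e+01, -3.71543705e+01, -8.45731236e-02,
       -2.49864561e-01,  1.92971720e-02]), 'ee_pos': array([0.58445917, 0.00888835, 0.08358236]), 'eef_rot': array([0.55298414, 0.83319047, 0.00084372, 0.0012106 ]), 'ft_force': array([-0.34022591,  0.40439448,  6.16459872]), 'wrist_torque': array([-0.01146297,  0.16759639,  0.0036079 ]), 'grip_force': 34.99852180480957, 'gripper_width': 0.007643155169245203}
```

View pics/w2.png

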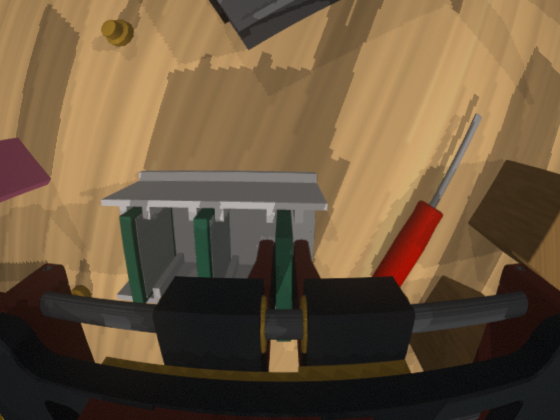

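```bash
python3 -m pendant '[0,0,-0.01,0,0,0,0,0,0,-0.02,0,0,0,0,0,0,-0.02,0,0,0,0,0,0,-0.02,0,0,0,0,0,0,-0.02,0,0,0,0]'
python3 -m pendant '[0,0,-0.03,0,0,0,0,0,0,-0.03,0,0,0,0,0,0,-0.03,0,0,0,0,0,0,-0.01,0,0,0,0,0,0,0,0,0,0,0]'
python3 - <<'E'
from h import *
c=capture('wrist');s=arm.sense();save(c,'w3')
print(s['ee_pos'],s['eef_rot'],s['ft_force'],s['gripper_width'])
g=c['frame'].astype(int); m=((g[...,1]-g[...,0]>12)&(g[...,1]>g[...,2])).astype(np.uint8)
n,l,st,ce=cv2.connectedComponentsWithStats(m)
for i in range(1,n):
    if st[i,4]>100: print(st[i],ce[i].round(1))
cs=cams()
for n in cs:
    save(cs[n],n+'3')
    for k in('board','board_mid'): print(n,k,[(np.round(d['location'],1).tolist(),round(d['score'],2)) for d in spotter.landmark_of(k,n)][:3])
    print([(np.round(d['extent']).astype(int).tolist(),round(d['score'],2)) for d in spotter.boxes_of('board',n)][:4])
f=R.from_quat(s['eef_rot'])
im=np.hstack([cv2.resize(cs['scene']['frame'][100:300,200:400,::-1],(400,400)),cv2.resize(cs['side']['frame'][80:280,170:370,::-1],(400,400))])
cv2.imwrite('pics/lift.png',im)
E
```

```text
time_s: 5.75
ee_pos: [0.5833, 0.0088, 0.1725]
eef_rot: [0.553, 0.833, -0.0, -0.0]
ft_force: [-0.0, 0.4, -0.1]
gripper_width: 0.0076
grip_force: 35.0
time_s: 6.25
ee_pos: [0.5841, 0.0088, 0.2734]
eef_rot: [0.553, 0.833, 0.001, 0.001]
ft_force: [0.7, 0.9, -2.1]
gripper_width: 0.0079
grip_force: 35.0
[0.58370068 0.00878981 0.2712758 ] [ 5.53023030e-01  8.33165966e-01 -1.96207801e-05  3.16364458e-05] [-0.49050366 -0.10843618 -2.1059061 ] 0.007800697978433378
[239 165   8  53 402] [242.6 191.2]
[199 166   9  51 336] [202.9 191.4]
[ 276  237   17   73 1144] [283.5 272.8]
scene board [([298.1, 155.6], 0.95), ([353.3, 192.9], 0.72), ([223.1, 198.3], 0.68)]
scene board_mid [([298.3, 125.5], 0.84), ([223.0, 180.4], 0.55), ([283.4, 193.7], 0.54)]
[([286, 97, 310, 161], 0.76), ([217, 158, 227, 202], 0.66)]
side board [([405.3, 267.2], 0.76), ([203.5, 218.4], 0.58)]
side board_mid [([410.5, 244.5], 0.98), ([272.7, 127.5], 0.68)]
[([269, 92, 277, 162], 0.89), ([392, 213, 430, 274], 0.79), ([244, 156, 266, 202], 0.24)]
```

View pics/lift.png

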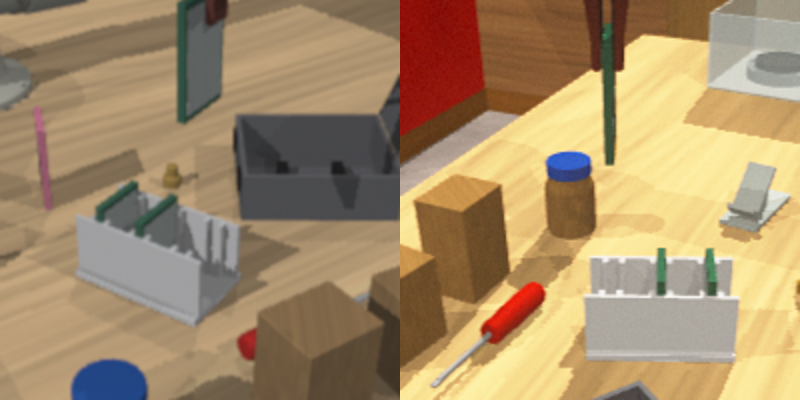

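Run:
```python
from h import *
c=capture('wrist');s=arm.sense();cs=cams()
Rm=R.from_quat(s['eef_rot'])
for ov in(.025,.028,.031):
  for e in(0,-.004,-.0056,-.007):
    L=[(e+sy*.03,y,z) for sy in(1,-1) for y in(-.004,.004) for z in(-ov,.1-ov)]
    W=Rm.apply(L)+s['ee_pos']
    wp=wproj(c,s,W)
    print(ov,e,'wrist',wp[:4].round(0).tolist(),*[ (n,np.r_[proj(cs[n],W).min(0),proj(cs[n],W).max(0)].round(1).tolist()) for n in cs])
g=c['frame'].astype(int); m=((g[...,1]-g[...,0]>12)&(g[...,1]>g[...,2])).astype(np.uint8)
for r in range(232,312,4):
    k=np.flatnonzero(m[r,265:300]); print(r,(k.min()+265,k.max()+265) if len(k) else None,end=' ')
for n in cs:
    g=cs[n]['frame'].astype(int); m=((g[...,1]-g[...,0]>12)&(g[...,1]>g[...,2]+0)).astype(np.uint8)
    nn,l,st,ce=cv2.connectedComponentsWithStats(m)
    print(n,[(st[i].tolist()) for i in range(1,nn) if st[i,4]>20])
```

```text
0.025 0 wrist [[277.0, 220.0], [280.0, 179.0], [295.0, 220.0], [290.0, 179.0]] ('scene', [291.0, 89.1, 315.3, 160.4]) ('side', [269.4, 90.6, 277.1, 163.0])
0.025 -0.004 wrist [[277.0, 229.0], [280.0, 184.0], [295.0, 229.0], [290.0, 184.0]] ('scene', [289.7, 89.8, 314.1, 161.4]) ('side', [269.5, 90.0, 277.2, 162.0])
0.025 -0.0056 wrist [[277.0, 232.0], [280.0, 186.0], [295.0, 232.0], [290.0, 186.0]] ('scene', [289.2, 90.0, 313.6, 161.7]) ('side', [269.6, 89.7, 277.2, 161.6])
0.025 -0.007 wrist [[277.0, 235.0], [280.0, 188.0], [295.0, 235.0], [290.0, 188.0]] ('scene', [288.7, 90.3, 313.2, 162.1]) ('side', [269.6, 89.5, 277.2, 161.2])
0.028 0 wrist [[277.0, 223.0], [279.0, 180.0], [296.0, 223.0], [290.0, 180.0]] ('scene', [291.0, 87.3, 315.4, 158.8]) ('side', [269.4, 88.7, 277.1, 161.3])
0.028 -0.004 wrist [[277.0, 231.0], [280.0, 185.0], [295.0, 231.0], [290.0, 185.0]] ('scene', [289.7, 87.9, 314.2, 159.7]) ('side', [269.5, 88.1, 277.1, 160.3])
0.028 -0.0056 wrist [[277.0, 235.0], [280.0, 187.0], [295.0, 235.0], [290.0, 187.0]] ('scene', [289.2, 88.2, 313.7, 160.1]) ('side', [269.5, 87
[... 925 characters left out ...]
), np.int64(291)) 252 (np.int64(276), np.int64(291)) 256 (np.int64(276), np.int64(291)) 260 (np.int64(276), np.int64(291)) 264 (np.int64(276), np.int64(291)) 268 (np.int64(276), np.int64(291)) 272 (np.int64(276), np.int64(291)) 276 (np.int64(276), np.int64(291)) 280 (np.int64(276), np.int64(291)) 284 (np.int64(276), np.int64(291)) 288 (np.int64(276), np.int64(291)) 292 (np.int64(276), np.int64(291)) 296 (np.int64(276), np.int64(291)) 300 (np.int64(276), np.int64(291)) 304 (np.int64(276), np.int64(291)) 308 (np.int64(276), np.int64(291)) scene [[289, 94, 20, 67, 315], [248, 191, 21, 20, 112], [267, 197, 21, 22, 130]]
side [[271, 91, 6, 70, 319], [298, 204, 5, 24, 100], [323, 204, 6, 24, 103]]
```

```bash
cat >> h.py <<'E'
BT=np.array([-.0065,0,.0245]) # board mid in tool
def place_pose(off_n,off_s,Rm=None):
    Rm=frame(d(STAND,(-.7071,0,-.7071)),d(STAND,(-.7071,0,.7071)))
    mid=loc(STAND,(-.0025,0,.054))+off_n*Rm[:,1]-off_s*Rm[:,2]
    return mid-Rm@BT,Rm
E
python3 - <<'E'
from h import *
cs=cams()
print('purple',tri(cs,{'scene':(111,234),'side':(424.4,204.6)}))
print('jar',tri(cs,{'scene':(256,318),'side':(255,183)}))
s=arm.sense()
p,Rm=place_pose(.03,.09); print(p)
print(place_pose(0,0)[0])
a=plan(p,Rm)
E
```

```text
purple (array([ 0.33816213, -0.2848858 , -0.00116245]), {'scene': [0.8, 0.9], 'side': [0.8, -0.9]})
jar (array([ 0.71919504, -0.17143379,  0.03162779]), {'scene': [1.0, 0.4], 'side': [0.7, -0.3]})
[ 0.51522811 -0.36284826  0.15617693]
[ 0.52065665 -0.32077058  0.07132412]
n 10 dist 0.3952 totrot [-40.8  23.4 -56.6]
[-0.0316, -0.0207, 0.0115] [-4.08, 2.34, -5.66]
[-0.0298, -0.0245, 0.0087] [-4.08, 2.34, -5.66]
[-0.0275, -0.0278, 0.0056] [-4.08, 2.34, -5.66]
[-0.0248, -0.0307, 0.0025] [-4.08, 2.34, -5.66]
[-0.0216, -0.0331, -0.0007] [-4.08, 2.34, -5.66]
[-0.0182, -0.0349, -0.004] [-4.08, 2.34, -5.66]
[-0.0144, -0.0361, -0.0072] [-4.08, 2.34, -5.66]
[-0.0105, -0.0367, -0.0103] [-4.08, 2.34, -5.66]
[-0.0064, -0.0367, -0.0132] [-4.08, 2.34, -5.66]
[-0.0022, -0.0361, -0.016] [-4.08, 2.34, -5.66]
```

```bash
python3 -m pendant '[-0.032,-0.021,0.011,-4.1,2.3,-5.7,0,-0.03,-0.024,0.009,-4.1,2.3,-5.7,0,-0.027,-0.028,0.006,-4.1,2.3,-5.7,0,-0.025,-0.031,0.002,-4.1,2.3,-5.7,0,-0.022,-0.033,-0.001,-4.1,2.3,-5.7,0]'
python3 -m pendant '[-0.018,-0.035,-0.004,-4.1,2.3,-5.7,0,-0.014,-0.036,-0.007,-4.1,2.3,-5.7,0,-0.01,-0.037,-0.01,-4.1,2.3,-5.7,0,-0.006,-0.037,-0.013,-4.1,2.3,-5.7,0,-0.002,-0.036,-0.016,-4.1,2.3,-5.7,0]'
python3 -m pendant '[0,0,0,0,0,0,0,0,0,0,0,0,0,0,0,0,0,0,0,0,0,0,0,0,0,0,0,0,0,0,0,0,0,0,0]'
python3 - <<'E'
from h import *
s=arm.sense();print(s['joint_pos'].round(2),s['gripper_width'])
p,Rm=place_pose(.03,.05); plan(p,Rm,n=5)
E
```

```text
time_s: 7.45
ee_pos: [0.5494, -0.1793, 0.2153]
eef_rot: [0.319, 0.926, 0.202, 0.017]
ft_force: [0.1, -0.3, -1.2]
gripper_width: 0.0078
grip_force: 35.0
time_s: 7.95
ee_pos: [0.5142, -0.3655, 0.1561]
eef_rot: [0.054, 0.922, 0.382, 0.03]
ft_force: [0.9, -0.6, -0.6]
gripper_width: 0.0075
grip_force: 35.0
time_s: 8.45
ee_pos: [0.5158, -0.3624, 0.1604]
eef_rot: [0.054, 0.923, 0.379, 0.03]
ft_force: [-0.7, 0.1, -0.6]
gripper_width: 0.0076
grip_force: 35.0
[-0.94  0.6   0.9   0.63  2.16 -2.18] 0.007627432034159492
n 5 dist 0.0427 totrot [-0.3  0.4  0.8]
[0.0002, -0.0006, 0.0085] [-0.07, 0.08, 0.16]
[0.0001, -0.0006, 0.0085] [-0.07, 0.08, 0.16]
[0.0001, -0.0006, 0.0085] [-0.07, 0.08, 0.16]
[0.0001, -0.0006, 0.0085] [-0.07, 0.08, 0.16]
[0.0001, -0.0007, 0.0085] [-0.07, 0.08, 0.16]
```

```bash
python3 -m pendant '[0,-0.002,0.01,0,0,0.3,0,0,-0.002,0.01,0,0,0.3,0,0,-0.002,0.01,0,0,0.2,0,0,-0.002,0.01,0,0,0,0,0,0,0.003,0,0,0,0]'
cat >> h.py <<'E'
def overlay(img,pf,S=1,off=(0,0),mid=None,s=None):
    def line(P,col):
        q=((pf(np.array(P))-off+.5)*S-.5).round().astype(int); cv2.polylines(img,[q.reshape(-1,1,2)],False,col,1)
    L=lambda *p:loc(STAND,np.array(p)/1000)
    line([L(-55,25,6),L(55,25,6),L(55,-25,6),L(-55,-25,6),L(-55,25,6)],(0,0,255))
    line([L(-35,18,16),L(8.8,18,59.8),L(8.8,-18,59.8),L(-35,-18,16),L(-35,18,16)],(255,0,255))
    if s is not None:
        Rm=R.from_quat(s['eef_rot'])
        for y in(-.004,.004):
            P=Rm.apply(BT+[(a,y,b) for a,b in((.03,.05),(.03,-.05),(-.03,-.05),(-.03,.05),(.03,.05))])+s['ee_pos']
            line(P,(0,255,255))
E
cat > look.py <<'E'
from h import *
import sys
c=capture('wrist');s=arm.sense();cs=cams()
out=np.zeros((600,800,3),np.uint8)
S=5
for i,(n,x0,y0) in enumerate((('scene',75,215),('side',300,115))):
    im=cv2.resize(cs[n]['frame'][y0:y0+80 if 0 else y0+100,x0:x0+80,::-1],None,fx=S,fy=S,interpolation=cv2.INTER_CUBIC)[:,:400]
    if len(sys.argv)>2: overlay(im,lambda P:proj(cs[n],P),S,(x0,y0),s=s)
    out[:500,400*i:400*i+400]=im
cv2.imwrite('pics/%s.png'%sys.argv[1],out[:500])
print(s['ee_pos'],s['eef_rot'],s['ft_force'],s['gripper_width'])
E
python3 look.py pre o
```

```text
time_s: 8.95
ee_pos: [0.5182, -0.3376, 0.1183]
eef_rot: [0.062, 0.921, 0.383, 0.025]
ft_force: [-0.5, 0.2, -1.2]
gripper_width: 0.0077
grip_force: 35.0
[ 0.51827541 -0.33772117  0.11862973] [0.06220866 0.92152732 0.38248775 0.02491184] [-0.31744136  0.20927468 -1.80825493] 0.007625336178166508
```

View pics/pre.png

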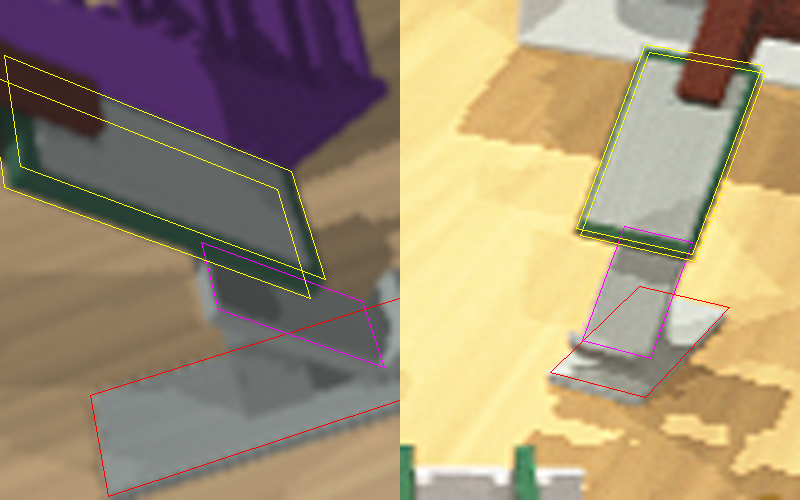

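Run:
```python
from h import *
p,Rm=place_pose(.005,.02); a=plan(p,Rm,n=5)
p,Rm=place_pose(.003,.002); plan(p,Rm,n=5,start=a)
```

```text
n 5 dist 0.0319 totrot [-0.   0.2 -0.3]
[0.0, -0.0033, 0.0054] [-0.0, 0.05, -0.05]
[0.0, -0.0033, 0.0054] [-0.0, 0.05, -0.05]
[0.0, -0.0033, 0.0054] [-0.0, 0.05, -0.05]
[0.0, -0.0033, 0.0054] [-0.0, 0.05, -0.05]
[0.0, -0.0033, 0.0054] [-0.0, 0.05, -0.05]
n 5 dist 0.0181 totrot [0. 0. 0.]
[0.0, -0.0004, 0.0036] [0.0, 0.0, 0.0]
[0.0, -0.0004, 0.0036] [0.0, 0.0, 0.0]
[0.0, -0.0004, 0.0036] [0.0, 0.0, 0.0]
[0.0, -0.0004, 0.0036] [0.0, 0.0, 0.0]
[0.0, -0.0004, 0.0036] [0.0, 0.0, 0.0]
```

```bash
python3 -m pendant '[0,-0.003,0.005,0,0,0,0,0,-0.003,0.005,0,0,0,0,0,-0.003,0.006,0,0,0,0,0,-0.003,0.006,0,0,0,0,0,-0.004,0.005,0,0,0,0]'
python3 -m pendant '[0,0,0.004,0,0,0,0,0,0,0.004,0,0,0,0,0,0,0.004,0,0,0,0,0,0,0.003,0,0,0,0,0,0,0.002,0,0,0,0]'
python3 -m pendant '[0,0,0.001,0,0,0,0,0,0,0.001,0,0,0,0,0,-0.001,0.001,0,0,0,0,0,-0.001,0,0,0,0,0,0,0,0,0,0,0,0]'
python3 - <<'E'
from h import *
p,Rm=place_pose(0,0); plan(p,Rm,n=1); s=arm.sense(); print(R.from_quat(s['eef_rot']).inv().apply(s['ft_force']))
E
```

```text
time_s: 9.6
ee_pos: [0.5195, -0.3309, 0.089]
eef_rot: [0.062, 0.922, 0.382, 0.026]
ft_force: [0.4, 1.3, -0.8]
gripper_width: 0.0075
grip_force: 35.0
time_s: 10.1
ee_pos: [0.5212, -0.3191, 0.0778]
eef_rot: [0.062, 0.922, 0.381, 0.026]
ft_force: [-0.3, -0.4, -1.0]
gripper_width: 0.0074
grip_force: 35.0
time_s: 10.6
ee_pos: [0.5214, -0.319, 0.0749]
eef_rot: [0.062, 0.922, 0.381, 0.026]
ft_force: [-0.8, -1.6, 2.5]
gripper_width: 0.0077
grip_force: 35.0
n 1 dist 0.0041 totrot [-0.   0.3 -0.2]
[0.0005, -0.0038, 0.0012] [-0.04, 0.33, -0.21]
[ 0.55309366  0.5579311  -3.01613398]
```

```bash
python3 -m pendant '[0,-0.001,0,0,0,0,0,0,-0.001,0,0,0,0,0,0,-0.001,0,0,0,0,0,0,0,0,0,0,0,0,0,0,0,0,0,0,0]'
python3 - <<'E'
from h import *
p,Rm=place_pose(0,0); plan(p,Rm,n=1); s=arm.sense(); print(R.from_quat(s['eef_rot']).inv().apply(s['ft_force']),R.from_quat(s['eef_rot']).inv().apply(s['wrist_torque']))
E
python3 look.py con o
```

```text
time_s: 11.1
ee_pos: [0.5211, -0.3211, 0.0727]
eef_rot: [0.062, 0.922, 0.381, 0.026]
ft_force: [-0.6, -1.7, 5.4]
gripper_width: 0.0076
grip_force: 35.0
n 1 dist 0.0015 totrot [-0.1  0.3 -0.2]
[0.0005, -0.0008, 0.0012] [-0.05, 0.33, -0.21]
[ 0.36616761  2.53221799 -5.07737062] [-0.235938   -0.14262864 -0.02630398]
[ 0.52111898 -0.32105057  0.07271926] [0.06199592 0.92197333 0.38134625 0.02639557] [-1.21026377 -2.02246026  4.33000473] 0.008001479966203115
```

View pics/con.png

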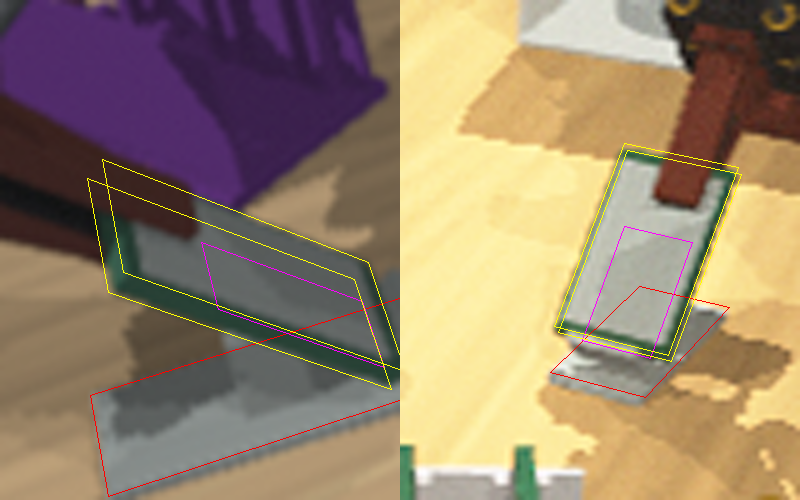

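```bash
python3 -m pendant '[0,0,0,0,0,0,0.015,0,0,0,0,0,0,0.028,0,0,0,0,0,0,0.028,0,0,0,0,0,0,0.028,0,0,0,0,0,0,0.028]'
python3 -m pendant '[0,0,-0.005,0,0,0,0.028,0,0,-0.01,0,0,0,0.028,0,0,-0.02,0,0,0,0.028,0,0,-0.03,0,0,0,0.028,0,0,-0.03,0,0,0,0.028]'
python3 - <<'E'
from h import *
s=arm.sense();cs=cams()
for n in cs:
    for k in('board','board_mid','stand_mid'): print(n,k,[(np.round(d['location'],1).tolist(),round(d['score'],2)) for d in spotter.landmark_of(k,n)][:4])
    print('pred mid',proj(cs[n],loc(STAND,(-.0025,0,.054))), 'edge',proj(cs[n],loc(STAND,(-.0025-.0354,0,.054-.0354))))
    print([(np.round(d['extent']).astype(int).tolist(),round(d['score'],2)) for d in spotter.boxes_of('board',n)][:4])
    g=cs[n]['frame'].astype(int); m=((g[...,1]-g[...,0]>12)&(g[...,1]>g[...,2])).astype(np.uint8)
    nn,l,st,ce=cv2.connectedComponentsWithStats(m); print([st[i].tolist() for i in range(1,nn) if st[i,4]>15])
    C=np.array([loc(STAND,(-.0025+sl*.0354+nn_*-.7071*.004, y, .054+sl*.0354+nn_*.7071*.004)) for sl in(-1,1) for y in(-.03,.03) for nn_ in(-1,1)])
    q=proj(cs[n],C); print('pred ext',np.r_[q.min(0),q.max(0)].round(1))
# regrasp pregrasp
Rg=frame(d(STAND,(.7071,0,-.7071)),d(STAND,(0,1,0)))
mid=loc(STAND,(-.0025,0,.054))
print(s['joint_pos'].round(2)); 
a=(s['ee_pos']+np.array([0,0,.10]),R.from_quat(s['eef_rot']))
plan(a[0],a[1],n=2)
plan(mid-.15*Rg[:,2],Rg,start=a)
E
```

```text
time_s: 11.75
ee_pos: [0.5209, -0.3206, 0.0718]
eef_rot: [0.062, 0.922, 0.382, 0.026]
ft_force: [-0.6, 0.1, -0.6]
gripper_width: 0.0279
grip_force: 0.0
time_s: 12.25
ee_pos: [0.5116, -0.3882, 0.1407]
eef_rot: [0.062, 0.922, 0.381, 0.026]
ft_force: [0.8, -0.3, -0.1]
gripper_width: 0.0278
grip_force: 0.0
scene board [([151.7, 281.2], 0.77), ([193.9, 228.8], 0.66), ([225.5, 200.7], 0.47)]
scene board_mid [([123.0, 270.7], 0.66), ([225.1, 178.8], 0.64)]
scene stand_mid []
pred mid [[124.56792453 270.1384088 ]] edge [[150.62215686 279.51941753]]
[([90, 248, 154, 292], 0.86), ([218, 154, 228, 202], 0.66), ([322, 238, 392, 334], 0.5)]
[[248, 191, 21, 20, 114], [267, 197, 21, 22, 130], [94, 249, 62, 43, 442]]
pred ext [ 92.2 247.  156.  292.6]
side board [([404.1, 266.2], 0.94), ([339.6, 183.8], 0.63)]
side board_mid [([409.8, 244.0], 0.97), ([347.2, 166.0], 0.57)]
side stand_mid []
pred mid [[349.16035506 165.23576924]] edge [[342.25122572 183.9060431 ]]
[([392, 215, 431, 274], 0.93), ([331, 145, 367, 186], 0.74), ([245, 159, 269, 201], 0.55)]
[[331, 145, 36, 42, 166], [298, 204, 5, 24, 100
[... 235 characters left out ...]
 15 dist 0.2078 totrot [ 69.2 -69.2  68.9]
[-0.0004, 0.0052, 0.0128] [4.61, -4.61, 4.6]
[0.0011, 0.0062, 0.0123] [4.61, -4.61, 4.6]
[0.0026, 0.007, 0.0116] [4.61, -4.61, 4.6]
[0.0041, 0.0077, 0.0108] [4.61, -4.61, 4.6]
[0.0056, 0.0081, 0.0098] [4.61, -4.61, 4.6]
[0.007, 0.0084, 0.0086] [4.61, -4.61, 4.6]
[0.0083, 0.0084, 0.0073] [4.61, -4.61, 4.6]
[0.0095, 0.0082, 0.0059] [4.61, -4.61, 4.6]
[0.0105, 0.0078, 0.0045] [4.61, -4.61, 4.6]
[0.0114, 0.0072, 0.003] [4.61, -4.61, 4.6]
[0.0122, 0.0065, 0.0015] [4.61, -4.61, 4.6]
[0.0127, 0.0055, -0.0] [4.61, -4.61, 4.6]
[0.013, 0.0044, -0.0015] [4.61, -4.61, 4.6]
[0.0132, 0.0032, -0.0028] [4.61, -4.61, 4.6]
[0.0131, 0.0019, -0.0041] [4.61, -4.61, 4.6]
```

```bash
python3 -m pendant '[0,0,-0.02,0,0,0,0.028,0,0.035,-0.035,0,0,0,0.06,0,0.035,-0.035,0,0,0,0.088,0,0,0,0,0,0,0.0878,0,0,0,0,0,0,0.0878]' ; 
python3 -m pendant '[0,0.02,-0.037,0,0,0,0.06,0,0.035,-0.037,0,0,0,0.08,0,0.025,-0.025,0,0,0,0.0878,0,0.005,0.013,4.6,-4.6,4.6,0.0878,0.001,0.006,0.012,4.6,-4.6,4.6,0.0878]'
python3 -m pendant '[0.0025,0.007,0.0115,4.6,-4.6,4.6,0.0878,0.004,0.0075,0.011,4.6,-4.6,4.6,0.0878,0.0055,0.008,0.01,4.6,-4.6,4.6,0.0878,0.007,0.0085,0.0085,4.6,-4.6,4.6,0.0878,0.0085,0.0085,0.0075,4.6,-4.6,4.6,0.0878]'
python3 - <<'E'
from h import *
s=arm.sense();print(s['ee_pos'],s['joint_pos'].round(2))
Rg=frame(d(STAND,(.7071,0,-.7071)),d(STAND,(0,1,0)))
mid=loc(STAND,(-.0025,0,.054))
plan(mid-.15*Rg[:,2],Rg)
E
```

```text
time_s: 13.25
ee_pos: [0.5103, -0.4012, 0.2541]
eef_rot: [0.061, 0.923, 0.38, 0.027]
ft_force: [-0.6, 0.0, 0.0]
gripper_width: 0.0567
grip_force: 0.0
time_s: 13.75
ee_pos: [0.5096, -0.3885, 0.3592]
eef_rot: [0.159, 0.934, 0.315, 0.06]
ft_force: [1.7, -0.0, 2.1]
gripper_width: 0.087
grip_force: 0.0
time_s: 14.25
ee_pos: [0.517, -0.3218, 0.3379]
eef_rot: [0.407, 0.897, 0.091, 0.149]
ft_force: [0.3, 0.4, 0.7]
gripper_width: 0.0874
grip_force: 0.0
[ 0.51700962 -0.32176406  0.33789617] [-0.77 -0.08  1.24  0.27  1.75 -1.4 ]
n 10 dist 0.2175 totrot [ 38.  -38.2  37.3]
[0.0111, 0.0048, 0.0181] [3.8, -3.82, 3.73]
[0.0126, 0.0052, 0.017] [3.8, -3.82, 3.73]
[0.014, 0.0054, 0.0157] [3.8, -3.82, 3.73]
[0.0154, 0.0054, 0.0144] [3.8, -3.82, 3.73]
[0.0166, 0.0053, 0.013] [3.8, -3.82, 3.73]
[0.0178, 0.005, 0.0115] [3.8, -3.82, 3.73]
[0.0188, 0.0045, 0.0099] [3.8, -3.82, 3.73]
[0.0197, 0.0038, 0.0084] [3.8, -3.82, 3.73]
[0.0204, 0.003, 0.0068] [3.8, -3.82, 3.73]
[0.021, 0.0021, 0.0053] [3.8, -3.82, 3.73]
```

```bash
python3 -m pendant '[0.011,0.005,0.018,3.8,-3.8,3.7,0.0878,0.0125,0.005,0.017,3.8,-3.8,3.7,0.0878,0.014,0.0055,0.0155,3.8,-3.8,3.7,0.0878,0.0155,0.0055,0.0145,3.8,-3.8,3.7,0.0878,0.0165,0.0055,0.013,3.8,-3.8,3.7,0.0878]'
python3 -m pendant '[0.018,0.005,0.0115,3.8,-3.8,3.7,0.0878,0.019,0.0045,0.01,3.8,-3.8,3.7,0.0878,0.0195,0.004,0.0085,3.8,-3.8,3.7,0.0878,0.0205,0.003,0.007,3.8,-3.8,3.7,0.0878,0.021,0.002,0.0055,3.8,-3.8,3.7,0.0878]'
cat > wl.py <<'E'
from h import *
s=arm.sense();c=capture('wrist');s=arm.sense()
Rg=frame(d(STAND,(.7071,0,-.7071)),d(STAND,(0,1,0)))
mid=loc(STAND,(-.0025,0,.054))
a=plan(mid-.10*Rg[:,2],Rg,n=5)
C=[mid+sl*Rg[:,0]*.05*0+Rg@np.array([sx*.05,sy*.03,-.004]) for sx in(1,-1) for sy in(-1,1)]
print(wproj(c,s,C).round(1).tolist())
im=c['frame'][:,:,::-1].copy(); q=wproj(c,s,[C[0],C[1],C[3],C[2],C[0]]).round().astype(int)
cv2.polylines(im,[q.reshape(-1,1,2)],False,(0,0,255),1); cv2.imwrite('pics/w4.png',im)
E
python3 wl.py
```

```text
time_s: 14.75
ee_pos: [0.5302, -0.2597, 0.249]
eef_rot: [0.571, 0.787, -0.103, 0.209]
ft_force: [-0.1, -0.0, -0.4]
gripper_width: 0.088
grip_force: 0.0
time_s: 15.25
ee_pos: [0.5427, -0.1979, 0.1599]
eef_rot: [0.69, 0.614, -0.288, 0.253]
ft_force: [0.1, -0.0, 0.7]
gripper_width: 0.0877
grip_force: 0.0
n 5 dist 0.0473 totrot [-0.3  0.2  0.9]
[-0.0017, 0.0003, 0.0093] [-0.07, 0.03, 0.19]
[-0.0017, 0.0003, 0.0093] [-0.07, 0.03, 0.19]
[-0.0017, 0.0003, 0.0093] [-0.07, 0.03, 0.19]
[-0.0017, 0.0003, 0.0093] [-0.07, 0.03, 0.19]
[-0.0017, 0.0003, 0.0093] [-0.07, 0.03, 0.19]Traceback (most recent call last):
  File "wl.py", line 6, in <module>
    C=[mid+sl*Rg[:,0]*.05*0+Rg@np.array([sx*.05,sy*.03,-.004]) for sx in(1,-1) for sy in(-1,1)]
           ^^
NameError: name 'sl' is not defined. Did you mean: 's'?
```

```bash
sed -i 's/+sl\*Rg\[:,0\]\*.05\*0//' wl.py; python3 wl.py
```

```text
n 5 dist 0.0474 totrot [-0.2 -0.1  1.3]
[-0.0014, 0.0003, 0.0094] [-0.03, -0.01, 0.26]
[-0.0014, 0.0003, 0.0094] [-0.03, -0.01, 0.26]
[-0.0014, 0.0003, 0.0094] [-0.03, -0.01, 0.26]
[-0.0014, 0.0003, 0.0094] [-0.03, -0.01, 0.26]
[-0.0014, 0.0003, 0.0094] [-0.03, -0.01, 0.26]
[[255.4, 151.6], [319.3, 153.1], [255.5, 250.7], [314.4, 251.9]]
```

View pics/w4.png

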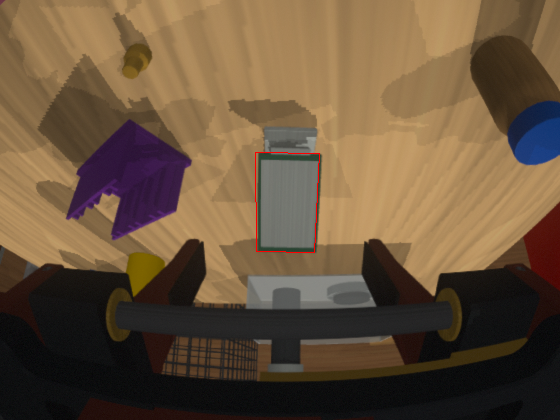

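```bash
python3 -m pendant '[-0.0014,0.0005,0.0095,0,0,0.26,0.0878,-0.0014,0.0005,0.0095,0,0,0.26,0.0878,-0.0014,0.0005,0.0095,0,0,0.26,0.0878,-0.0014,0.0005,0.0095,0,0,0.26,0.0878,-0.0014,0,0.009,0,0,0.26,0.0878]'
python3 - <<'E'
from h import *
Rg=frame(d(STAND,(.7071,0,-.7071)),d(STAND,(0,1,0)))
mid=loc(STAND,(-.0025,0,.054))
a=plan(mid+.0115*Rg[:,2]+.0007*Rg[:,1],Rg,n=10)
E
```

```text
time_s: 15.85
ee_pos: [0.5406, -0.2387, 0.1349]
eef_rot: [0.699, 0.605, -0.282, 0.256]
ft_force: [0.0, -0.4, -0.2]
gripper_width: 0.0877
grip_force: 0.0
n 10 dist 0.1163 totrot [ 0.4 -0.2 -1. ]
[0.001, -0.0003, 0.0116] [0.04, -0.02, -0.1]
[0.001, -0.0003, 0.0116] [0.04, -0.02, -0.1]
[0.001, -0.0003, 0.0116] [0.04, -0.02, -0.1]
[0.001, -0.0003, 0.0116] [0.04, -0.02, -0.1]
[0.001, -0.0003, 0.0116] [0.04, -0.02, -0.1]
[0.001, -0.0003, 0.0116] [0.04, -0.02, -0.1]
[0.001, -0.0002, 0.0116] [0.04, -0.02, -0.1]
[0.001, -0.0002, 0.0116] [0.04, -0.02, -0.1]
[0.001, -0.0002, 0.0116] [0.04, -0.02, -0.1]
[0.001, -0.0002, 0.0116] [0.04, -0.02, -0.1]
```

```bash
python3 -m pendant '[0,0,0,0,0,0,0.0878,0,0,0,0,0,0,0.0878,0,0,0,0,0,0,0.0878,0,0,0,0,0,0,0.0878,0,0,0,0,0,0,0.0878]'
python3 - <<'E'
from h import *
Rg=frame(d(STAND,(.7071,0,-.7071)),d(STAND,(0,1,0)))
mid=loc(STAND,(-.0025,0,.054))
a=plan(mid+.0115*Rg[:,2]+.0007*Rg[:,1],Rg,n=1)
E
```

```text
time_s: 16.35
ee_pos: [0.5413, -0.2368, 0.1345]
eef_rot: [0.698, 0.606, -0.282, 0.256]
ft_force: [-0.5, -1.3, -1.0]
gripper_width: 0.0877
grip_force: 0.0
n 1 dist 0.1172 totrot [ 0.4 -0.2 -0.8]
[0.008, -0.0035, 0.1169] [0.4, -0.2, -0.84]
```

Run:
```python
from h import *
s=arm.sense();c=capture('wrist');s2=arm.sense();print(s['ee_pos'],s2['ee_pos'])
Rg=frame(d(STAND,(.7071,0,-.7071)),d(STAND,(0,1,0)))
mid=loc(STAND,(-.0025,0,.054))
C=[mid+Rg@np.array([sx*.05,sy*.03,-.004]) for sx in(1,-1) for sy in(-1,1)]
print(wproj(c,s,C).round(1).tolist())
g=c['frame'].astype(int); m=((g[...,1]-g[...,0]>12)&(g[...,1]>g[...,2])).astype(np.uint8)
nn,l,st,ce=cv2.connectedComponentsWithStats(m)
for i in range(1,nn):
    if st[i,4]>60:
        P=np.argwhere(l==i)[:,::-1]; print(st[i], [P[np.argmax(P@v)].tolist() for v in((-1,-1),(1,-1),(-1,1),(1,1))])
```

```text
[ 0.54129563 -0.23682427  0.13448235] [ 0.54127201 -0.23683843  0.13440679]
[[241.7, 139.6], [316.0, 138.3], [247.0, 254.6], [315.0, 253.5]]
[ 245  140   73  114 1270] [[245, 141], [316, 140], [249, 252], [315, 252]]
```

```bash
python3 -m pendant '[0.002,-0.001,0.012,0,0,-0.2,0.0878,0.002,-0.001,0.012,0,0,-0.2,0.0878,0.002,-0.001,0.012,0,0,-0.2,0.0878,0.002,0,0.012,0,0,-0.2,0.0878,0,0,0.012,0,0,0,0.0878]'
python3 -m pendant '[0,0,0.012,0,0,0,0.0878,0,0,0.012,0,0,0,0.0878,0,0,0.012,0,0,0,0.0878,0,0,0.01,0,0,0,0.0878,0,0,0,0,0,0,0.0878]'
python3 - <<'E'
from h import *
Rg=frame(d(STAND,(.7071,0,-.7071)),d(STAND,(0,1,0)))
mid=loc(STAND,(-.0025,0,.054)); s=arm.sense(); c=capture('wrist');s=arm.sense(); print(s['ft_force'])
a=plan(mid+.0115*Rg[:,2]+.0007*Rg[:,1],Rg,n=1)
E
```

```text
time_s: 16.9
ee_pos: [0.5333, -0.2738, 0.0844]
eef_rot: [0.694, 0.611, -0.285, 0.253]
ft_force: [0.0, -0.8, -0.1]
gripper_width: 0.0878
grip_force: 0.0
time_s: 17.4
ee_pos: [0.529, -0.306, 0.0519]
eef_rot: [0.694, 0.611, -0.285, 0.253]
ft_force: [0.3, 0.8, -0.7]
gripper_width: 0.0876
grip_force: 0.0
[0.41473744 0.72828295 0.27775948]
n 1 dist 0.0097 totrot [ 0.3 -0.2 -0. ]
[-0.0001, 0.0004, 0.0097] [0.29, -0.2, -0.04]
```

```bash
python3 -m pendant '[0,0,0.005,0,0,0,0.0878,0,0,0.004,0,0,0,0.0878,0,0,0,0,0,0,0.07,0,0,0,0,0,0,0.04,0,0,0,0,0,0,0.04]' 20
python3 -m pendant '[0,0,0,0,0,0,0.04,0,0,0,0,0,0,0.04,0,0,0,0,0,0,0.04,0,0,0,0,0,0,0.04,0,0,0,0,0,0,0.04]'
python3 - <<'E'
from h import *
Rg=frame(d(STAND,(.7071,0,-.7071)),d(STAND,(0,1,0)))
mid=loc(STAND,(-.0025,0,.054)); 
a=plan(mid+.0115*Rg[:,2],Rg,n=1)
s=arm.sense()
for k in (145.4,-34.6):
    Rd=frame((0,0,-1),(np.cos(np.radians(k)),np.sin(np.radians(k)),0)); print(k,wrist(Rd,.4,1.3))
    w=(R.from_quat(s['eef_rot']).inv()*R.from_matrix(Rd)).as_rotvec(degrees=True); print(w)
E
```

```text
time_s: 17.95
ee_pos: [0.5294, -0.3115, 0.0472]
eef_rot: [0.694, 0.611, -0.284, 0.254]
ft_force: [-0.6, -0.8, -0.3]
gripper_width: 0.0673
grip_force: 0.0
time_s: 18.45
ee_pos: [0.5295, -0.3115, 0.0473]
eef_rot: [0.694, 0.611, -0.284, 0.254]
ft_force: [0.7, 0.7, 1.0]
gripper_width: 0.0597
grip_force: 19.9
n 1 dist 0.0021 totrot [ 0.4 -0.2 -0.1]
[0.0002, -0.0011, 0.0018] [0.4, -0.19, -0.06]
145.4 [ 0.    1.84 -2.14]
[ -58.60657458   14.7671899  -142.45033084]
-34.6 [0.   1.84 1.  ]
[11.04819491 43.84699207 25.94007544]
```

```bash
python3 -m pendant '[0,0,-0.004,0,0,0,0.04,0,0,-0.01,0,0,0,0.04,0,0,-0.02,0,0,0,0.04,0,0,-0.02,0,0,0,0.04,0,0,-0.03,0,0,0,0.04]'
python3 -m pendant '[0,0,-0.04,0,0,0,0.04,0,0,-0.04,0,0,0,0.04,0,0,-0.04,0,0,0,0.04,0,0,-0.01,0,0,0,0.04,0,0,0,0,0,0,0.04]'
python3 - <<'E'
from h import *
s=arm.sense(); print(s['gripper_width'],s['joint_pos'].round(2))
Rd=frame((0,0,-1),d(CASE,(0,-1,0)))
a=plan((.50,.02,.26),Rd)
E
```

```text
time_s: 18.95
ee_pos: [0.5353, -0.2519, 0.1059]
eef_rot: [0.694, 0.611, -0.285, 0.253]
ft_force: [0.3, 1.5, -0.8]
gripper_width: 0.06
grip_force: 20.0
time_s: 19.45
ee_pos: [0.548, -0.1605, 0.2001]
eef_rot: [0.694, 0.612, -0.283, 0.255]
ft_force: [0.1, -0.7, -1.5]
gripper_width: 0.0597
grip_force: 20.0
0.059693138343603895 [ 0.09  0.05  1.49 -0.77  1.73  0.13]
n 10 dist 0.1961 totrot [11.2 43.8 26. ]
[0.0081, -0.0069, -0.0165] [1.12, 4.38, 2.6]
[0.009, -0.0076, -0.0157] [1.12, 4.38, 2.6]
[0.0098, -0.0083, -0.0148] [1.12, 4.38, 2.6]
[0.0105, -0.0091, -0.0139] [1.12, 4.38, 2.6]
[0.0111, -0.0098, -0.0129] [1.12, 4.38, 2.6]
[0.0115, -0.0106, -0.0118] [1.12, 4.38, 2.6]
[0.0119, -0.0113, -0.0107] [1.12, 4.38, 2.6]
[0.0121, -0.0121, -0.0096] [1.12, 4.38, 2.6]
[0.0123, -0.0128, -0.0084] [1.12, 4.38, 2.6]
[0.0123, -0.0135, -0.0072] [1.12, 4.38, 2.6]
```

```bash
python3 -m pendant '[0.008,-0.007,-0.0165,1.1,4.4,2.6,0.04,0.009,-0.0075,-0.0155,1.1,4.4,2.6,0.04,0.01,-0.0085,-0.015,1.1,4.4,2.6,0.04,0.0105,-0.009,-0.014,1.1,4.4,2.6,0.04,0.011,-0.01,-0.013,1.1,4.4,2.6,0.04]'
python3 -m pendant '[0.0115,-0.0105,-0.012,1.1,4.4,2.6,0.04,0.012,-0.0115,-0.0105,1.1,4.4,2.6,0.04,0.012,-0.012,-0.0095,1.1,4.4,2.6,0.04,0.0125,-0.013,-0.0085,1.1,4.4,2.6,0.04,0.0125,-0.0135,-0.007,1.1,4.4,2.6,0.04]'
cat > cw.py <<'E'
from h import *
s=arm.sense(); capture('wrist'); s=arm.sense(); c=capture('wrist'); 
print(s['ee_pos'],s['joint_pos'].round(2))
for k,h in(('case_seat',.02),('lid_hinge',.055),('case',0),('lid_tab',.227)):
    P=[]
    for dd in spotter.landmark_of(k,'wrist')[:2]:
        u,v=dd['location']; K=c['camera_matrix']; x,y=(u-K[0,2])/K[0,0],(v-K[1,2])/K[1,1]; th=np.hypot(x,y)
        ray=np.array([x/th*np.sin(th),y/th*np.sin(th),np.cos(th)]); T=c['tool_from_camera']; Rm=R.from_quat(s['eef_rot'])
        o=Rm.apply(T[:3,3])+s['ee_pos']; r=Rm.apply(T[:3,:3]@ray); X=o+r*(h-o[2])/r[2]; P.append((np.round([u,v],0).tolist(),X.round(4).tolist(),round(dd['score'],2)))
    print(k,P)
for k in('case','lid'): print(k,[(np.round(dd['extent']).astype(int).tolist(),round(dd['score'],2)) for dd in spotter.boxes_of(k,'wrist')][:2])
im=c['frame'][:,:,::-1].copy()
L=lambda *p:loc(CASE,np.array(p)/1000)
for Q,col in (([L(85,75,55),L(-85,75,55),L(-85,-75,55),L(85,-75,55),L(85,75,55)],(0,0,255)),([L(-38,-22,20),L(-26,-22,20),L(-26,22,20),L(-38,22,20),L(-38,-22,20)],(0,255,255)),([L(38,-22,20),L(26,-22,20),L(26,22,20),L(38,22,20),L(38,-22,20)],(0,255,255))):
    q=wproj(c,s,Q).round().astype(int); cv2.polylines(im,[q.reshape(-1,1,2)],False,col,1); print(q.tolist())
cv2.imwrite('pics/cw.png',im); np.savez('cw.npz',im=c['frame'],p=s['ee_pos'],q=s['eef_rot'])
E
python3 cw.py
```

```text
time_s: 19.95
ee_pos: [0.5225, -0.0714, 0.227]
eef_rot: [0.812, 0.551, -0.146, 0.128]
ft_force: [0.1, -1.2, -1.2]
gripper_width: 0.0598
grip_force: 20.0
time_s: 20.45
ee_pos: [0.4989, 0.0191, 0.257]
eef_rot: [0.887, 0.463, 0.001, -0.002]
ft_force: [0.1, -0.9, -2.1]
gripper_width: 0.0598
grip_force: 20.0
[0.49852257 0.02024641 0.25886939] [-0.03 -0.17  1.42  0.01  1.89  0.58]
case_seat [([189.0, 48.0], [0.4984, 0.2283, 0.02], 0.73)]
lid_hinge []
case [([193.0, 51.0], [0.4984, 0.2283, 0.0], 0.94)]
lid_tab []
case [([123, 1, 252, 115], 0.95)]
lid []
[[125, -11], [122, 119], [243, 111], [243, -28], [125, -11]]
[[204, 77], [204, 67], [170, 70], [170, 80], [204, 77]]
[[204, 20], [204, 28], [171, 32], [171, 24], [204, 20]]
```

View pics/cw.png

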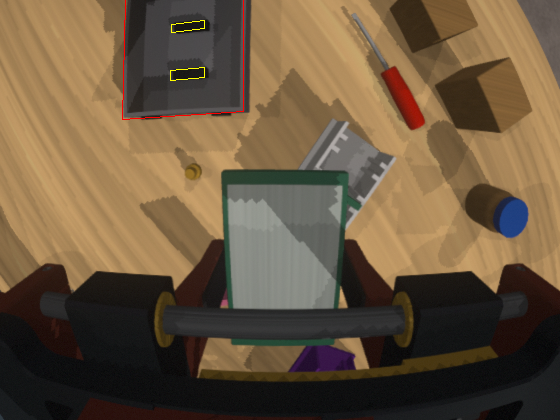

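Run:
```python
from h import *
z=np.load('cw.npz'); im=z['im']; g=im.astype(int); s=dict(ee_pos=z['p'],eef_rot=z['q']); c=capture('wrist')
Rm=R.from_quat(z['q'])
C=Rm.apply([(x,y,-.0137) for x in(.05,-.05) for y in(-.03,.03)])+z['p']; print('pred board',wproj(c,s,C).round(1).tolist())
m=((g[...,1]-g[...,0]>10)&(g[...,1]>g[...,2])).astype(np.uint8); n,l,st,ce=cv2.connectedComponentsWithStats(m)
i=max(range(1,n),key=lambda i:st[i,4]); P=np.argwhere(l==i)[:,::-1]; print(st[i],[P[np.argmax(P@np.array(v))].tolist() for v in((-1,-1),(1,-1),(-1,1),(1,1))])
v=im.max(2); sub=v[5:100,140:232]
for th in (25,35,45):
    m=(sub<th).astype(np.uint8); n,l,st,ce=cv2.connectedComponentsWithStats(m)
    print(th,[(st[i]+[140,5,0,0,0]).tolist()+(ce[i]+[140,5]).round(1).tolist() for i in range(1,n) if 40<st[i,4]<2000])
print('pred bar centres (mid height)',wproj(c,s,[loc(CASE,(x,0,.016)) for x in(-.032,.032)]).round(1).tolist())
# rim row profile
for r in (30,60,90): print(r,v[r,118:135].tolist(),v[r,236:256].tolist())
```

```text
pred board [[220.4, 169.8], [349.2, 169.8], [232.8, 343.6], [336.3, 343.4]]
[ 222  170  140  139 3160] [[224, 171], [348, 173], [229, 308], [337, 307]]
25 [[175, 21, 34, 12, 273, 191.5, 26.4]]
35 [[174, 20, 36, 13, 384, 191.4, 26.1], [173, 68, 36, 12, 361, 190.0, 73.3]]
45 [[140, 5, 6, 30, 150, 142.2, 17.7], [174, 19, 36, 15, 413, 191.4, 26.0], [172, 67, 37, 13, 396, 190.3, 73.2], [140, 79, 4, 21, 50, 141.1, 89.7]]
pred bar centres (mid height) [[187.7, 73.8], [188.2, 26.6]]
30 [128, 128, 130, 128, 129, 128, 121, 78, 59, 55, 51, 39, 38, 38, 38, 36, 35] [59, 58, 58, 60, 66, 85, 87, 89, 85, 71, 57, 58, 59, 62, 96, 146, 153, 155, 156, 158]
60 [117, 117, 118, 119, 116, 104, 84, 80, 79, 65, 56, 54, 54, 55, 52, 54, 55] [60, 62, 61, 64, 78, 88, 90, 89, 81, 62, 58, 59, 61, 87, 136, 168, 171, 174, 173, 173]
90 [167, 158, 120, 112, 108, 97, 91, 88, 80, 64, 61, 58, 59, 59, 60, 60, 60] [62, 62, 63, 69, 83, 90, 92, 89, 74, 60, 60, 59, 68, 114, 164, 170, 169, 170, 170, 169]
```

```bash
sed -i 's/CASE=(.4955,.229,.9674)/CASE=(.4985,.2275,np.radians(54.6))/' h.py
python3 - <<'E'
from h import *
Rd=frame((0,0,-1),d(CASE,(0,-1,0)))
a=plan((CASE[0],CASE[1],.11),Rd,n=10)
E
```

```text
n 10 dist 0.2554 totrot [-0.1 -0.1  0.8]
[0.0171, -0.0119, 0.0148] [-0.01, -0.01, 0.08]
[0.0171, -0.0119, 0.0148] [-0.01, -0.01, 0.08]
[0.017, -0.0119, 0.0148] [-0.01, -0.01, 0.08]
[0.017, -0.012, 0.0148] [-0.01, -0.01, 0.08]
[0.017, -0.012, 0.0148] [-0.01, -0.01, 0.08]
[0.017, -0.012, 0.0148] [-0.01, -0.01, 0.08]
[0.017, -0.012, 0.0148] [-0.01, -0.01, 0.08]
[0.017, -0.0121, 0.0148] [-0.01, -0.01, 0.08]
[0.0169, -0.0121, 0.0148] [-0.01, -0.01, 0.08]
[0.0169, -0.0121, 0.0148] [-0.01, -0.01, 0.08]
```

```bash
python3 -m pendant '[0.017,-0.012,0.015,0,0,0.2,0.04,0.017,-0.012,0.015,0,0,0.2,0.04,0.017,-0.012,0.015,0,0,0.2,0.04,0.017,-0.012,0.015,0,0,0.2,0.04,0.017,-0.012,0.015,0,0,0,0.04]'
python3 -m pendant '[0.017,-0.012,0.015,0,0,0,0.04,0.017,-0.012,0.015,0,0,0,0.04,0.017,-0.012,0.015,0,0,0,0.04,0.017,-0.012,0.014,0,0,0,0.04,0.017,-0.012,0.014,0,0,0,0.04]'
python3 -m pendant '[0,0,0,0,0,0,0.04,0,0,0,0,0,0,0.04,0,0,0,0,0,0,0.04,0,0,0,0,0,0,0.04,0,0,0,0,0,0,0.04]'
python3 - <<'E'
from h import *
Rd=frame((0,0,-1),d(CASE,(0,-1,0)))
a=plan((CASE[0],CASE[1],.0145),Rd,n=1); s=arm.sense(); print(s['joint_pos'].round(2))
cs=cams()
for n in cs:
    for k in('board_mid','lid_hinge','lid_tab'): print(n,k,[(np.round(d['location'],1).tolist(),round(d['score'],2)) for d in spotter.landmark_of(k,n)][:2])
E
```

```text
time_s: 21.4
ee_pos: [0.4992, 0.1245, 0.1829]
eef_rot: [0.889, 0.458, 0.001, -0.0]
ft_force: [0.1, -0.1, -1.5]
gripper_width: 0.0597
grip_force: 20.0
time_s: 21.9
ee_pos: [0.4996, 0.2287, 0.1101]
eef_rot: [0.889, 0.459, 0.001, -0.0]
ft_force: [-0.4, -0.4, -1.6]
gripper_width: 0.0601
grip_force: 20.0
time_s: 22.4
ee_pos: [0.5002, 0.2273, 0.112]
eef_rot: [0.889, 0.458, 0.002, -0.0]
ft_force: [-1.1, 0.4, -1.1]
gripper_width: 0.0598
grip_force: 20.0
n 1 dist 0.0975 totrot [ 0.  -0.2 -0.1]
[-0.0012, -0.0016, 0.0975] [0.04, -0.21, -0.1]
[ 0.36 -0.04  1.56  0.    1.62  0.98]
scene board_mid [([356.0, 144.0], 0.87), ([225.9, 178.3], 0.58)]
scene lid_hinge [([393.8, 171.0], 0.64)]
scene lid_tab [([436.4, 97.7], 0.77)]
side board_mid [([411.4, 245.0], 0.65), ([265.0, 280.2], 0.62)]
side lid_hinge [([207.8, 338.6], 0.89)]
side lid_tab [([127.5, 257.5], 0.75)]
```

```bash
python3 -m pendant '[0,-0.001,0.02,0,-0.1,0,0.04,-0.001,-0.001,0.025,0,-0.1,0,0.04,0,0,0.02,0,0,0,0.04,0,0,0.015,0,0,0,0.04,0,0,0.008,0,0,0,0.04]'
python3 -m pendant '[0,0,0.002,0,0,0,0.04,0,0,0.001,0,0,0,0.04,0,0,0.001,0,0,0,0.04,0,0,0,0,0,0,0.04,0,0,0,0,0,0,0.04]'
python3 - <<'E'
from h import *
Rd=frame((0,0,-1),d(CASE,(0,-1,0)))
a=plan((CASE[0],CASE[1],.0145),Rd,n=1); s=arm.sense(); print(s['ft_force'],s['wrist_torque'])
E
```

```text
time_s: 23.3
ee_pos: [0.4969, 0.228, 0.0216]
eef_rot: [0.889, 0.458, -0.001, 0.0]
ft_force: [-0.1, 0.1, -1.5]
gripper_width: 0.0598
grip_force: 20.0
time_s: 23.8
ee_pos: [0.4979, 0.2283, 0.0199]
eef_rot: [0.889, 0.458, 0.0, 0.0]
ft_force: [0.1, 0.7, -1.1]
gripper_width: 0.0598
grip_force: 20.0
n 1 dist 0.0055 totrot [ 0.  -0.  -0.1]
[-0.0003, 0.001, 0.0054] [0.03, -0.0, -0.05]
[ 0.11937037  0.69948425 -1.1096449 ] [-0.04718904  0.14643946  0.02223274]
```

```bash
python3 -m pendant '[0,0,0.001,0,0,0,0.04,0,0.001,0.001,0,0,0,0.04,0,0,0.001,0,0,0,0.04,0,0,0.001,0,0,0,0.04,0,0,0,0,0,0,0.04]'
python3 -m pendant '[0,0,0.001,0,0,0,0.04,0,0,0,0,0,0,0.04,0,0,0,0,0,0,0.04,0,0,0,0,0,0,0.04,0,0,0,0,0,0,0.04]'
```

```text
time_s: 24.3
ee_pos: [0.4982, 0.2276, 0.0149]
eef_rot: [0.889, 0.458, -0.001, 0.0]
ft_force: [0.2, 0.2, -0.7]
gripper_width: 0.0596
grip_force: 20.0
time_s: 24.8
ee_pos: [0.4984, 0.2276, 0.0144]
eef_rot: [0.889, 0.458, -0.0, 0.0]
ft_force: [0.2, -0.3, 0.8]
gripper_width: 0.0596
grip_force: 20.0
```

```bash
python3 -m pendant '[0,0,0.001,0,0,0,0.04,0,0,0.0005,0,0,0,0.04,0,0,0,0,0,0,0.04,0,0,0,0,0,0,0.04,0,0,0,0,0,0,0.04]'
```

```text
time_s: 25.3
ee_pos: [0.4985, 0.2277, 0.0143]
eef_rot: [0.889, 0.458, -0.0, 0.0]
ft_force: [-4.0, -1.6, 9.0]
gripper_width: 0.0597
grip_force: 20.0
```

Firm contact. I'll release gently and back straight up.

```bash
python3 -m pendant '[0,0,-0.0005,0,0,0,0.062,0,0,0,0,0,0,0.066,0,0,0,0,0,0,0.072,0,0,0,0,0,0,0.078,0,0,0,0,0,0,0.08]'
python3 -m pendant '[0,0,-0.005,0,0,0,0.08,0,0,-0.015,0,0,0,0.08,0,0,-0.025,0,0,0,0.08,0,0,-0.04,0,0,0,0.08,0,0,-0.04,0,0,0,0.08]'
python3 -m pendant '[0,0,-0.04,0,0,0,0.08,0,0,-0.04,0,0,0,0.08,-0.015,0,-0.02,0,0,0,0.08,-0.02,0,0,0,0,0,0.08,-0.02,0,0,0,0,0,0.08]'
python3 - <<'E'
from h import *
s=arm.sense();capture('wrist');s=arm.sense();c=capture('wrist');print(s['ee_pos'],s['joint_pos'].round(2))
g=c['frame'].astype(int);m=((g[...,1]-g[...,0]>10)&(g[...,1]>g[...,2])).astype(np.uint8); n,l,st,ce=cv2.connectedComponentsWithStats(m)
i=max(range(1,n),key=lambda i:st[i,4]); P=np.argwhere(l==i)[:,::-1]; print(st[i],[P[np.argmax(P@np.array(v))].tolist() for v in((-1,-1),(1,-1),(-1,1),(1,1))])
print(wproj(c,s,[loc(CASE,(x,y,.028)) for x in(.05,-.05) for y in(.03,-.03)]).round(1).tolist())
print('rim',wproj(c,s,[loc(CASE,(x,y,.055)) for x in(.085,-.085) for y in(.075,-.075)]).round(1).tolist())
for k in('case_seat','case','board_mid','board'): print(k,[(np.round(dd['location']).tolist(),round(dd['score'],2)) for dd in spotter.landmark_of(k,'wrist')][:2])
save(c,'w5')
cs=cams()
print({n:[(np.round(dd['location'],1).tolist(),round(dd['score'],2)) for dd in spotter.landmark_of('lid_tab',n)][:2] for n in cs})
for a in(1.9,): print({n:(proj(cs[n],loc(CASE,(.085-.182*np.cos(a),0,.055+.182*np.sin(a))))).round(1).tolist() for n in cs})
E
```

```text
time_s: 25.8
ee_pos: [0.4983, 0.2276, 0.013]
eef_rot: [0.889, 0.458, -0.001, 0.0]
ft_force: [0.4, -0.3, 0.5]
gripper_width: 0.0791
grip_force: 0.0
time_s: 26.3
ee_pos: [0.4981, 0.2276, 0.1405]
eef_rot: [0.889, 0.458, -0.0, 0.0]
ft_force: [1.4, 0.1, 0.0]
gripper_width: 0.0798
grip_force: 0.0
time_s: 26.8
ee_pos: [0.4665, 0.1827, 0.2411]
eef_rot: [0.889, 0.458, 0.001, 0.0]
ft_force: [0.5, 0.5, -0.3]
gripper_width: 0.08
grip_force: 0.0
[0.46538667 0.18084208 0.2411375 ] [ 0.3  -0.18  1.46 -0.    1.86  0.92]
[ 257   91   53   86 1013] [[257, 91], [308, 91], [257, 176], [307, 176]]
[[256.8, 90.1], [309.6, 90.0], [257.8, 176.0], [309.0, 175.8]]
rim [[212.9, 57.9], [353.4, 57.7], [217.1, 211.2], [349.9, 210.8]]
case_seat []
case []
board_mid [([282.0, 136.0], 0.83), ([304.0, 359.0], 0.65)]
board [([278.0, 89.0], 0.61), ([304.0, 339.0], 0.6)]
{'scene': [([437.4, 95.8], 0.81), ([394.7, 170.5], 0.3)], 'side': [([168.8, 250.0], 0.73), ([130.5, 254.8], 0.61)]}
{'scene': [[435.7, 96.9]], 'side': [[131.9, 253.4]]}
```

Run:
```python
from h import *
im=cv2.imread('pics/w5.png').max(2).astype(int)
for r in(120,135,150): print(r,im[r,205:232].tolist(),im[r,335:362].tolist())
print(im[50:70,283].tolist(),im[200:222,283].tolist(),im[200:222,265].tolist())
Rd=frame((0,0,-1),d(CASE,(0,-1,0)))
a=plan(loc(CASE,(-.04,0,.31)),Rd,n=5)
a=plan(loc(CASE,(.20,0,.31)),Rd,start=a,n=5)
```

```text
120 [112, 112, 113, 115, 114, 114, 114, 112, 95, 82, 79, 78, 73, 63, 54, 55, 54, 53, 54, 55, 56, 69, 71, 71, 71, 70, 70] [56, 57, 57, 57, 54, 52, 43, 43, 45, 44, 44, 44, 48, 65, 80, 87, 86, 96, 146, 160, 161, 162, 160, 160, 159, 161, 162]
135 [110, 109, 109, 110, 110, 110, 112, 109, 101, 86, 78, 78, 77, 63, 56, 54, 56, 54, 56, 53, 57, 64, 70, 70, 70, 72, 70] [57, 56, 56, 57, 55, 50, 44, 43, 44, 44, 44, 44, 48, 72, 86, 86, 88, 110, 143, 154, 153, 153, 151, 149, 149, 151, 153]
150 [119, 119, 121, 120, 121, 120, 119, 116, 110, 94, 80, 79, 78, 70, 59, 56, 56, 55, 56, 55, 55, 60, 69, 70, 69, 70, 71] [55, 57, 56, 56, 53, 46, 43, 42, 44, 42, 42, 44, 58, 77, 86, 86, 95, 143, 168, 171, 170, 166, 160, 156, 153, 153, 152]
[61, 59, 61, 66, 99, 94, 79, 77, 77, 70, 54, 53, 52, 53, 53, 54, 57, 66, 70, 72] [48, 49, 50, 49, 49, 54, 68, 84, 85, 89, 124, 170, 174, 172, 171, 170, 171, 173, 173, 174, 171, 166] [47, 48, 48, 49, 51, 55, 69, 84, 85, 90, 112, 145, 147, 146, 146, 147, 148, 148, 150, 154, 157, 159]
n 5 dist 0.0735 totrot [-0.   0.1 -0. ]
[0.0029, 0.0001, -0.0144] [-0.01, 0.02, -0.0]
[0.0029, 0.0001, -0.0144] [-0.01, 0.02, -0.0]
[0.0029, 0.0001, -0.0144] [-0.01, 0.02, -0.0]
[0.0029, 0.0001, -0.0144] [-0.01, 0.02, -0.0]
[0.0029, 0.0001, -0.0144] [-0.01, 0.02, -0.0]
n 5 dist 0.24 totrot [0. 0. 0.]
[0.048, 0.0, 0.0] [0.0, 0.0, 0.0]
[0.048, 0.0, 0.0] [0.0, 0.0, 0.0]
[0.048, 0.0, 0.0] [0.0, 0.0, 0.0]
[0.048, 0.0, 0.0] [0.0, 0.0, 0.0]
[0.048, 0.0, 0.0] [0.0, 0.0, 0.0]
```

```bash
python3 -m pendant '[0,0,-0.025,0,0,0,0.04,0,0,-0.025,0,0,0,0.0,0.015,0,-0.02,0,0,0,0.0,0.045,0,0,0,0,0,0.0,0.045,0,0,0,0,0,0.0]'
python3 -m pendant '[0.045,0,0,0,0,0,0,0.045,0,0,0,0,0,0,0.045,0,0,0,0,0,0,0.02,0,0,0,0,0,0,0,0,0,0,0,0,0]'
python3 - <<'E'
from h import *
s=arm.sense();capture('wrist');s=arm.sense();print(s['ee_pos'],s['joint_pos'].round(2),s['gripper_width'])
Rd=frame((0,0,-1),d(CASE,(0,-1,0)))
a=plan(loc(CASE,(.20,0,.31)),Rd,n=1)
E
```

```text
time_s: 27.8
ee_pos: [0.5286, 0.2696, 0.31]
eef_rot: [0.889, 0.458, 0.001, 0.0]
ft_force: [0.9, -0.0, -0.1]
gripper_width: 0.0433
grip_force: 0.0
time_s: 28.3
ee_pos: [0.6183, 0.3974, 0.3026]
eef_rot: [0.888, 0.459, -0.004, 0.0]
ft_force: [-1.1, -0.3, -0.1]
gripper_width: 0.0033
grip_force: 0.0
[0.61785466 0.39601455 0.30458532] [ 0.52  0.56  0.51 -0.    2.07  1.14] 0.0012385459744888461
n 1 dist 0.0085 totrot [-0.1  0.3  0. ]
[-0.0065, 0.0003, -0.0054] [-0.11, 0.28, 0.02]
```

```bash
python3 -m pendant '[0,0,0.025,0,0,0,0,0,0,0.025,0,0,0,0,0,0,0.025,0,0,0,0,0,0,0.025,0,0,0,0,0,0,0.014,0,0,0,0]'
python3 -m pendant '[-0.01,0,0,0,0,0,0,-0.015,0,0,0,0,0,0,-0.015,0,0,0,0,0,0,-0.01,0,0,0,0,0,0,-0.01,0,0,0,0,0,0]'
python3 -m pendant '[-0.01,0,0,0,0,0,0,-0.01,0,0,0,0,0,0,-0.01,0,0,0,0,0,0,-0.01,0,0,0,0,0,0,-0.01,0,0,0,0,0,0]'
python3 - <<'E'
from h import *
s=arm.sense();cs=cams();print(loc((0,0,-CASE[2]),s['ee_pos']-loc(CASE,(0,0,0))),s['ft_force'])
for n in cs:
    save(cs[n],n+'9'); print(n,[(np.round(dd['location'],1).tolist(),round(dd['score'],2)) for dd in spotter.landmark_of('lid_tab',n)][:2])
    for a in(1.9,1.7,1.5,1.4,0): print(a,proj(cs[n],loc(CASE,(.085-.182*np.cos(a),0,.055+.182*np.sin(a)))).round(1).tolist())
E
```

```text
time_s: 28.85
ee_pos: [0.6163, 0.3932, 0.1929]
eef_rot: [0.889, 0.458, -0.001, 0.0]
ft_force: [-0.2, -0.6, -0.3]
gripper_width: 0.0004
grip_force: 0.0
time_s: 29.35
ee_pos: [0.5818, 0.3444, 0.1961]
eef_rot: [0.889, 0.458, 0.001, 0.0]
ft_force: [0.1, -0.2, 0.4]
gripper_width: 0.0006
grip_force: 0.2
time_s: 29.85
ee_pos: [0.553, 0.3042, 0.1948]
eef_rot: [0.889, 0.458, 0.0, 0.0]
ft_force: [0.1, 0.5, 0.8]
gripper_width: 0.0005
grip_force: 0.1
[9.40676473e-02 3.74300073e-05 1.94767417e-01] [0.06936443 0.52512954 0.76286505]
scene [([402.6, 92.7], 0.63)]
1.9 [[435.7, 96.9]]
1.7 [[418.8, 92.9]]
1.5 [[400.6, 92.5]]
1.4 [[391.5, 93.6]]
0 [[313.5, 172.0]]
side []
1.9 [[131.9, 253.4]]
1.7 [[166.0, 235.7]]
1.5 [[200.0, 224.4]]
1.4 [[216.2, 221.3]]
0 [[323.3, 293.7]]
```

Lid at about 1.5 rad. I'll push a little further.

```bash
python3 -m pendant '[-0.008,0,0,0,0,0,0,-0.008,0,0,0,0,0,0,-0.008,0,0,0,0,0,0,-0.008,0,0,0,0,0,0,0,0,0,0,0,0,0]'
python3 -m pendant '[0,0,0,0,0,0,0,0,0,0,0,0,0,0,0,0,-0.01,0,0,0,0,0,0,-0.03,0,0,0,0,0,0,-0.03,0,0,0,0]'
python3 -m pendant '[0,0,-0.03,0,0,0,0,0,0,-0.02,0,0,0,0,0,0,0,0,0,0,0,0,0,0,0,0,0,0,0,0,0,0,0,0,0]'
cat > fin.py <<'E'
from h import *
s=arm.sense();cs=cams();print(s['time_s'],loc((0,0,-CASE[2]),s['ee_pos']-loc(CASE,(0,0,0))),s['ft_force'])
for n in cs:
    for k in('lid_tab','rack','short_a'): print(n,k,[(np.round(dd['location'],1).tolist(),round(dd['score'],2)) for dd in spotter.landmark_of(k,n)][:2])
    for a in(1.4,.1,0): print(a,proj(cs[n],loc(CASE,(.085-.182*np.cos(a),0,.055+.182*np.sin(a)))).round(1).tolist())
    for k in('lid','fitting_a','jar','short_a'): print(k,[(np.round(dd['extent']).astype(int).tolist(),round(dd['score'],2)) for dd in spotter.boxes_of(k,n)][:3])
E
python3 fin.py
```

```text
time_s: 30.55
ee_pos: [0.5346, 0.2782, 0.1945]
eef_rot: [0.889, 0.458, -0.0, 0.0]
ft_force: [-0.6, -0.8, 0.3]
gripper_width: 0.0004
grip_force: 0.0
time_s: 31.05
ee_pos: [0.5348, 0.2791, 0.2648]
eef_rot: [0.889, 0.458, -0.001, 0.0]
ft_force: [-0.2, -0.2, 0.1]
gripper_width: 0.0001
grip_force: 0.0
time_s: 31.55
ee_pos: [0.5349, 0.2791, 0.3122]
eef_rot: [0.889, 0.458, -0.002, 0.0]
ft_force: [-0.5, -0.4, -0.3]
gripper_width: 0.0003
grip_force: 0.0
31.55 [6.31456845e-02 2.38796596e-04 3.12240358e-01] [-0.4563686  -0.35193691 -0.32731432]
scene lid_tab [([312.1, 170.2], 0.74), ([277.4, 240.0], 0.34)]
scene rack [([112.4, 233.6], 0.9), ([277.7, 239.9], 0.79)]
scene short_a [([277.5, 235.3], 0.54)]
1.4 [[391.5, 93.6]]
0.1 [[314.2, 164.8]]
0 [[313.5, 172.0]]
lid [([306, 156, 403, 188], 0.7)]
fitting_a [([187, 222, 198, 236], 0.64), ([321, 246, 385, 282], 0.2)]
jar []
short_a [([266, 199, 292, 224], 0.95), ([247, 192, 271, 216], 0.64)]
side lid_tab [([373.9, 223.6], 0.68), ([322.4, 289.2], 0.57)]
side rack [([298.4, 245.7], 0.84), ([419.6, 203.4], 0.77)]
side short_a [([345.9, 185.0], 0.38)]
1.4 [[216.2, 221.3]]
0.1 [[323.3, 284.7]]
0 [[323.3, 293.7]]
lid [([188, 266, 346, 392], 0.56)]
fitting_a [([368, 214, 379, 226], 0.7), ([351, 292, 365, 309], 0.65), ([189, 264, 344, 391], 0.48)]
jar [([242, 156, 267, 202], 0.9)]
short_a [([320, 206, 329, 230], 0.6), ([298, 206, 301, 227], 0.51), ([348, 293, 363, 308], 0.39)]
```

```bash
python3 -c "
from bench import arm
print(arm.job_done())"
```

```text
the job is handed in; nothing more can be done
None
```

The job is handed in at about 32 s of robot time: the tall board went onto the stand, then flat and centred on the bars in the case, and the lid is shut. The final camera check put the lid within about 4 mm of shut and showed nothing else moved; it found the short boards, fittings and jar but did not re-check the cartons or screwdriver.

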